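# Feel out the tight spot of a slide and punch-mark it

## Task

Take the slide carriage by its red sprung handle and stroke it gently all the way to the left stop and then all the way back to the right stop, feeling for the one place where it drags; never force the handle so hard that its spring is nearly used up. Then stand the carriage with its punch in line with the middle of the tight place, let go of the handle, and press the yellow marking punch down gently but well home, so that it marks the strip there and nowhere else. Leave the punch up again, and do not disturb the loose things on the bench round the slide.

Things in the scene. Friction and masses are not known exactly. Their poses are not given: they have to be found in the camera images.
- slide_unit: The slide: plywood base 150 x 380 x 18 mm, fixed to the bench; origin under its centre, y along the travel to the left, x away from the robot. On it a steel rail (34 mm wide, top at 44 mm above the bench, centre line at x = +30 mm) and, on the robot's side, a pale wooden marking strip (30 mm wide, top at 36 mm, centre line at x = -35 mm).
- left_stop (a point): Face of the rubber buffer at the slide's left end, on the rail's centre line, 50 mm above the bench. The line from right_stop to left_stop (300 mm) is the direction of travel, roughly +y (the robot's left).
- right_stop (a point): The face of the rubber buffer at the right end of the slide, as left_stop; 300 mm from it.
- carriage (a joint): Carriage position, m: 0 at the right stop, 0.22 at the left stop. Aluminium plate 118 mm across, 80 mm along the rail, top 58 mm above the bench. Friction about 1.5 N, but 5 to 8 N in one hidden tight place. Its middle lies at 0.045 to 0.175; moving either way, drag sets in sharply about 14 mm before it and fades away by 14 mm after it. The carriage stays where left.
- handle (a joint): Deflection of the sprung handle along the rail relative to the carriage, m: 0 at rest, positive when pulled to the left; spring 4 N per mm either way, at most 9 mm. More than 5.5 mm either way (22 N) is forcing it.
- handle_mid (a point): Centre of the handle's grip, 92.5 mm above the bench: a red block 40 mm across the rail, 26 mm along it, 36 mm high (top 110 mm above the bench, lower edge 16 mm above the plate), on the carriage over the rail's centre line, in the middle of its length. Free all round; grip from above across the 26 mm, fingers in line along the rail.
- punch: Marking punch: a round yellow knob (24 mm diameter, 10 mm high) on an upright stem on the carriage, on the robot's side, 65 mm from the handle square to the rail. Presses straight down up to 12 mm and springs back (1.2 N at the top, 6 N at the bottom). Its tip meets the strip after 5 mm and then meets 4 N more. Never load it over 25 N.
- punch_top (a point): Centre of the top face of the punch's yellow knob, 97.5 mm above the bench when up.
- mark (a joint): Depth of the mark in the strip beside the tight place, m: 0 none; if the punch is pressed with the carriage within about 6 mm of the tight place's middle, it becomes the punch's travel less 5 mm (at most 0.007) and stays. It does not tell where the place is.
- stray (a joint): Depth of the deepest mark punched anywhere else on the strip, m: 0 none.
- wax_tin: Flat round tin, 71 mm across, 28 mm high, lying to the right of the slide; bystander. Origin under its centre.
- sanding_block: Cork sanding block 60 x 105 x 29 mm, to the right of the slide; bystander. Origin under its centre.
- tape_measure: Chrome tape measure 36 x 87 x 64 mm, to the left of the slide; bystander. Origin under its centre.
- pliers: Pliers with red grips 59 x 171 x 12 mm, lying to the left of the slide; bystander. Origin under their centre.

How it is judged:
By the outcome, as a careful person would: the job done as asked, in the order asked, and still so for the second after the job is handed in, with the robot touching nothing.
It also fails if it takes over 67 s, if anything falls off the work surface, if the arm or the gripper's body presses on something with over 40 N, if the wrist force passes 120 N, or if a joint passes its speed limit or range.

## Robot

A 6-joint arm with a two-finger parallel gripper is mounted at the origin on a cart in front of the work surface, level with it; the furniture and walls round the work are solid. World frame = base frame: x ahead of the robot, y to its left, z up, the work surface at z = 0. Lengths are in m, angles in rad, forces in N, time in s.
With the tool pointing down it reaches from about 0.35 to 0.875 m from the base axis. Payload 4.2 kg.
Tool frame: the origin (TCP) lies on the centre line of the jaws, within the pads' length; the fingertips stand 19 mm ahead of it and the grasp point (between the pads) is the TCP; x points along the fingers, z is the direction in which the jaws open and shut, and the axes are right-handed (so a half turn about x gives the same grasp; the last joint's range is limited). The gripper opens to 87 mm and grips with 3 to 60 N. Pads are 19 mm wide; open, the fingers measure 117 mm over their backs; the gripper's body (75 mm by 190 mm) begins 51 mm behind the grasp point.
Start: joints at [-1.057, 0.385, 0.008, 0, -1.194, -0.259], TCP at [0.158, -0.605, 0.208] pointing down, gripper open.
Joint ranges: [-3.14, 3.14], [-1.21, 2.06], [-1.07, 1.41], [-3.16, 2.05], [-2.99, -0.16], [-3.1, 3.1]. Speed limits (rad/s): [2.79, 2.79, 3.14, 3.14, 3.14, 3.14].

## Interface

Orientations are given as a rotation vector (axis times angle).
In Python, from plant import robot gives the robot as it stands.
- The arm moves only by the tool move_arm, never from a script. Its argument "commands" is a list of rows, each an object with "delta_pos": the shift along the tool's x, y, z in cm, a list of three; "turn": the turn about the tool's x in degrees; "claw": the finger opening in cm, from 0 to 8.7. A call has 1 to 5 rows; each row is the pose to reach, as a shift and turn from the pose commanded when the call began, along the tool's axes at that moment; what a row does not reach only later rows make up. A row lasts 1/8 s, in which the tool goes at most 62.5 mm and 10.7 degrees, less where a joint would pass 70% of its speed; a pose out of reach is approached as far as the arm can. A call with a gripper value outside its range is refused whole. The fingers move at their own pace and stop on an object; "grip_force" is the grip in N (left out, the last holds). Time passes only in rows, so rows that repeat a pose let the fingers close. It gives the time, the measured TCP pose, the force and the opening at its end, in the units of the state.
- robot.observe(): the state, without advancing time (a new reading comes with each control period).
- robot.snapshot(name): name is "scene" or "top"; returns (picture, depth): 420x560x3 uint8, blue, green, red; 420x560 float32, m along the optical axis (not along the pixel's ray), 0 where there is no reading.
- robot.camera_model(name): a dict with "fx", "fy", "cx", "cy" (pixels), "k1" (the pictures are not rectified: a ray, as slopes to the right and down, at radius r is drawn at 1 + k1 r^2 times it, then the intrinsics apply), "origin" and "attitude" of the camera in the world. Camera axes: x right, y down, z forward; pixel columns grow to the right and rows downward; lengths in m; the calibration is good to about 2 mm. A picture is of the moment at which its call begins. camera_model takes no time and is no camera call.
- robot.sign_off(): hands the job in, once; it reports no verdict.
The state is a dict: "time": time; "joint_positions": joint angles; "joint_velocities": joint speeds; "tau": joint torques, N m; "ee_pos": TCP position; "tcp_rot": TCP orientation; "wrist_force": force on the tool from outside, world axes, zero at the start; "wrist_torque": the same for the moment, N m; "grip_width": finger opening in m.
Only numpy, scipy, OpenCV 4.12 (cv2) and the standard library are available. Lean on these libraries where they do the work, as an engineer would, in place of code of your own. Each camera call takes 0.05 s, during which the arm holds its last target.

## Working session

There is one attempt and no reset: what is moved stays moved. The work goes in short steps, Python scripts to look and compute and a tool call to move; the robot and the scene stay as the last step left them, time stands still between calls to the robot, and variables do not carry over. Pictures are saved under pics/ and viewed, and the job is handed in when it is done.

Besides the shell and the picture viewer there is one more tool, called by a JSON object that holds its "api" and its "payload". move_arm: Moves the arm, as the interface text tells. Its arguments: {"type":"object","properties":{"commands":{"type":"array","items":{"type":"object","properties":{"delta_pos":{"type":"array","items":{"type":"number"}},"turn":{"type":"number"},"claw":{"type":"number"}}}},"grip_force":{"type":"number"}},"required":["commands"]}

```bash
ls; mkdir -p pics; cat > h.py <<'E'
import numpy as np, cv2
from plant import robot
from scipy.spatial.transform import Rotation as R
def cam(n):
    return robot.camera_model(n)
def att(m):
    a=np.array(m["attitude"],float)
    return a if a.shape==(3,3) else R.from_rotvec(a).as_matrix()
def ray(m,u,v):
    p=np.array([(u-m["cx"])/m["fx"],(v-m["cy"])/m["fy"]]);q=p.copy()
    for _ in range(20): q=p/(1+m["k1"]*(q@q))
    return att(m)@np.array([q[0],q[1],1.0])
def onplane(m,u,v,z):
    d=ray(m,u,v);o=np.array(m["origin"]);return o+d*(z-o[2])/d[2]
def pt(m,u,v,d): return np.array(m["origin"])+ray(m,u,v)*d
E
python3 - <<'E'
from h import *
for n in("scene","top"):
    print(cam(n)); p,d=robot.snapshot(n); cv2.imwrite(f"pics/{n}0.png",p); np.save(f"{n}0.npy",d); 
print(robot.observe())
E
```

```text
pics
{'fx': 486.10513957471323, 'fy': 486.10513957471323, 'cx': 277.5487729110959, 'cy': 202.8901444767815, 'k1': 0.008092250450695922, 'origin': array([-0.15736267,  0.69994881,  1.06015696]), 'attitude': array([-0.8710799 ,  2.52995907, -1.09535005])}
{'fx': 416.41018705353144, 'fy': 416.41018705353144, 'cx': 287.4747761940178, 'cy': 208.28063761375427, 'k1': -0.10580602709251315, 'origin': array([ 0.3478193 , -0.07908728,  1.33826117]), 'attitude': array([-2.19606452,  2.15338873, -0.11927156])}
{'time': 0.1, 'joint_positions': array([-1.05739962e+00,  3.85466640e-01,  6.76030273e-03, -4.02964318e-04,
       -1.19401247e+00, -2.58588925e-01]), 'joint_velocities': array([ 0.00087096, -0.00149207,  0.002342  ,  0.00064751,  0.00094704,
       -0.00072128]), 'tau': array([-2.25470249e-04, -3.91689491e+01,  1.87934679e+01,  4.23189819e+00,
        1.34385395e-02, -7.08273410e-05]), 'ee_pos': array([ 0.15739172, -0.60427059,  0.20728078]), 'tcp_rot': array([-1.3926055 ,  1.07664899,  1.39546963]), 'wrist_force': array([ 0.61842817, -0.47089284,  0.13053125]), 'wrist_torque': array([-0.00730377, -0.01384296, -0.02609859]), 'grip_width': 0.0868304044177413}
```

View pics/scene0.png

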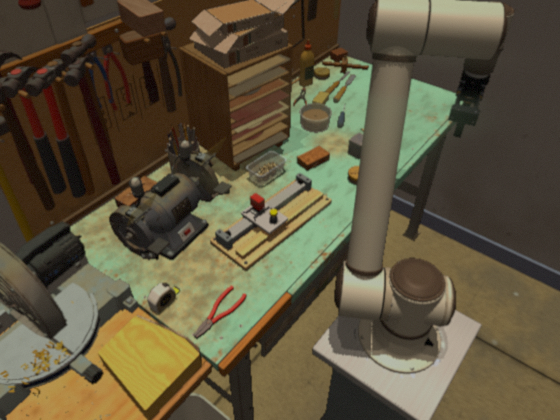

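View pics/top0.png

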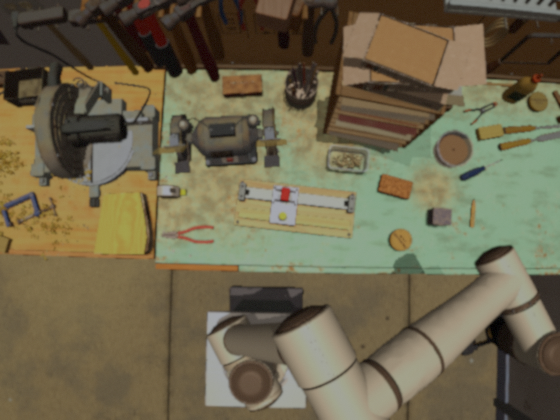

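Scene: red handle at about (258,201) and yellow knob at (273,214). Top: handle (285,194), knob (283,216), rail from about (241,194) to (352,203).

```bash
python3 - <<'E'
from h import *
rois={"scene":(235,180,295,235),"top":(262,178,310,230)}
for n in("scene","top"):
    p=cv2.imread(f"pics/{n}0.png");d=np.load(f"{n}0.npy");m=cam(n)
    h=cv2.cvtColor(p,cv2.COLOR_BGR2HSV)
    x0,y0,x1,y1=rois[n]
    roi=np.zeros(p.shape[:2],bool);roi[y0:y1,x0:x1]=1
    red=roi&((h[...,0]<6)|(h[...,0]>174))&(h[...,1]>170)&(h[...,2]>60)
    yel=roi&(h[...,0]>22)&(h[...,0]<34)&(h[...,1]>190)&(h[...,2]>130)
    for nm,k in(("red",red),("yel",yel)):
        nn,lab,st,c=cv2.connectedComponentsWithStats(k.astype(np.uint8))
        i=1+np.argmax(st[1:,4]);vv,uu=np.where(lab==i)
        P=np.array([pt(m,u,v,d[v,u]) for u,v in zip(uu,vv)])
        print(n,nm,st[i],c[i],"z",np.percentile(P[:,2],[5,50,95]).round(4))
        zt=.110 if nm=="red" else .0975
        top=P[abs(P[:,2]-zt)<.006]; print(" top pts",len(top), top.mean(0).round(4) if len(top) else 0, (top.min(0)).round(4),top.max(0).round(4))
        print(" ray centroid",onplane(m,*c[i],zt).round(4))
    k=np.full(p.shape,0,np.uint8);
    crops={"scene":(205,165,340,265),"top":(225,170,365,245)}[n]
    a,b,c_,e=crops
    cv2.imwrite(f"pics/{n}_crop.png",cv2.resize(p[b:e,a:c_],None,fx=5.5,fy=5.5,interpolation=cv2.INTER_CUBIC))
E
```

```text
scene red [251 194  13  11  83] [256.72289157 198.77108434] z [0.102  0.1104 0.1139]
 top pts 74 [ 0.5122 -0.0776  0.1105] [ 0.4944 -0.0918  0.1051] [ 0.5311 -0.066   0.1152]
 ray centroid [ 0.5115 -0.077   0.11  ]
scene yel [270 209   7   6  28] [273.28571429 211.64285714] z [0.0967 0.0993 0.1021]
 top pts 28 [ 0.4482 -0.0735  0.0993] [ 0.4418 -0.0858  0.0953] [ 0.4586 -0.0637  0.1027]
 ray centroid [ 0.4493 -0.0749  0.0975]
top red [281 189   8  12  77] [284.71428571 194.46753247] z [0.106  0.1097 0.1132]
 top pts 76 [ 0.512  -0.081   0.1097] [ 0.4956 -0.0907  0.1053] [ 0.529  -0.0702  0.1146]
 ray centroid [ 0.512 -0.081  0.11 ]Traceback (most recent call last):
  File "<stdin>", line 12, in <module>
    return _wrapfunc(a, 'argmax', axis=axis, out=out, **kwds)
    return bound(*args, **kwds)
ValueError: attempt to get argmax of an empty sequence
```

```bash
python3 - <<'E'
from h import *
n="top";p=cv2.imread(f"pics/{n}0.png");d=np.load(f"{n}0.npy");m=cam(n)
print(p[210:221,278:290].tolist()[5])
a,b,c_,e=(225,170,365,245)
cv2.imwrite(f"pics/top_crop.png",cv2.resize(p[b:e,a:c_],None,fx=5.5,fy=5.5,interpolation=cv2.INTER_CUBIC))
# 3D points by height for slide
vv,uu=np.mgrid[175:242,228:366];P=np.array([pt(m,u,v,d[v,u]) for u,v in zip(uu.ravel(),vv.ravel())]).reshape(*uu.shape,3)
Z=P[...,2]
hm=np.clip(Z*2000,0,255).astype(np.uint8)
cv2.imwrite("pics/hmap.png",cv2.resize(hm,None,fx=5.5,fy=5.5,interpolation=cv2.INTER_NEAREST))
# base footprint incl. everything above 10mm
k=((Z>.010)).astype(np.uint8)
nn,lab,st,c=cv2.connectedComponentsWithStats(k)
i=1+np.argmax(st[1:,4]);S=P[lab==i][:,:2].astype(np.float32)
print(cv2.minAreaRect(S*1000), cv2.boxPoints(cv2.minAreaRect(S*1000)))
for lo,hi in((.04,.05),(.05,.07),(.085,.12),(.032,.04)):
    q=(Z>lo)&(Z<hi)&(lab==i)
    nn,l2,st,c=cv2.connectedComponentsWithStats(q.astype(np.uint8))
    for j in range(1,nn):
        if st[j,4]>12:
            T=P[l2==j];print(lo,st[j,4],T.mean(0).round(4),cv2.minAreaRect((T[:,:2]*1000).astype(np.float32)))
E
```

```text
[[138, 152, 152], [98, 155, 155], [71, 161, 160], [67, 165, 164], [67, 165, 163], [67, 165, 163], [71, 166, 163], [85, 162, 162], [125, 161, 161], [159, 163, 163], [169, 165, 162], [173, 166, 164]]
((450.87921142578125, -112.28475952148438), (381.51123046875, 211.57449340820312), 84.45066833496094) [[ 327.14117  -291.91644 ]
 [ 537.72406  -312.37628 ]
 [ 574.61725    67.346924]
 [ 364.03436    87.80676 ]]
0.04 253 [0.5211 0.     0.0439] ((522.1399536132812, 9.090057373046875), (41.837223052978516, 100.56636810302734), 1.505216121673584)
0.04 491 [ 0.5034 -0.1995  0.0438] ((503.29388427734375, -200.71556091308594), (159.97679138183594, 39.58591079711914), 82.130859375)
0.05 131 [0.5269 0.0504 0.057 ] ((527.0582275390625, 47.46875), (34.11581802368164, 51.308841705322266), 89.62191009521484)
0.05 796 [ 0.4835 -0.0785  0.058 ] ((486.7952880859375, -78.64306640625), (80.04954528808594, 117.85832977294922), 84.4104995727539)
0.05 134 [ 0.4948 -0.2865  0.0571] ((495.934814453125, -283.9415588378906), (31.39969253540039, 54.45319747924805), 83.25650787353516)
0.085 119 [ 0.5134 -0.0811  0.1088] ((514.3470458984375, -81.17062377929688), (25.71550750732422, 40.288917541503906), 84.76526641845703)
0.085 50 [ 0.4501 -0.0753  0.0966] ((450.3481750488281, -75.60391998291016), (21.277788162231445, 20.97817611694336), 0.7682575583457947)
0.032 256 [0.4581 0.0146 0.0356] ((458.2869873046875, 14.48250961303711), (98.12687683105469, 29.858661651611328), 84.72840118408203)
0.032 459 [ 0.4378 -0.2012  0.0356] ((437.9446105957031, -201.47149658203125), (172.4116973876953, 30.52313232421875), 84.58235931396484)
```

View pics/top_crop.png

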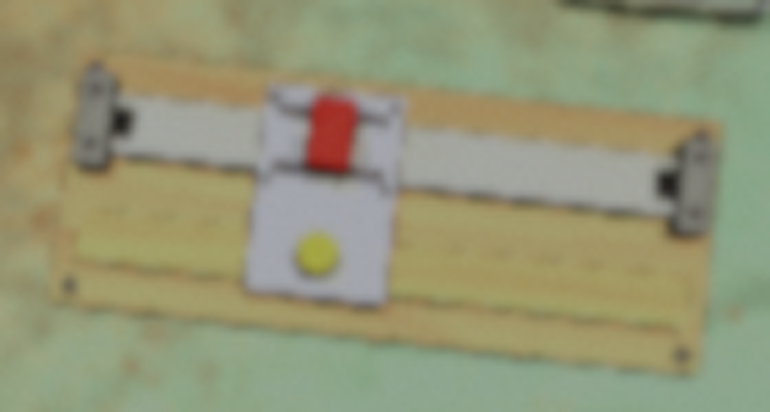

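View pics/hmap.png

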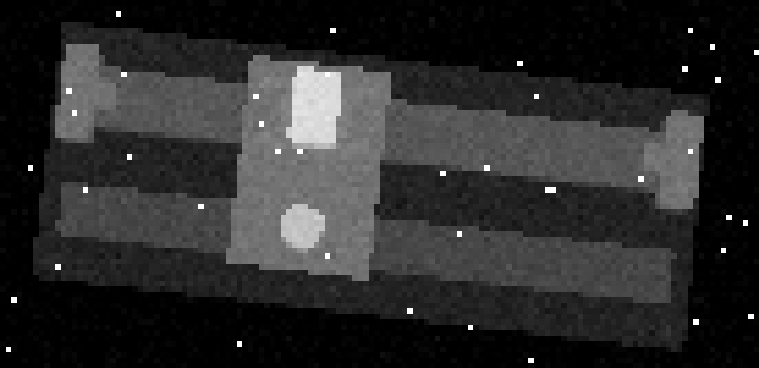

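Crop: stop blocks at both ends, carriage nearer the left; rail heading about 84.5°. Next I'll check obstacles and work out the moves.

```bash
python3 - <<'E'
from h import *
o=robot.observe();M=R.from_rotvec(o["tcp_rot"]).as_matrix();print(M.round(3))
th=np.radians(84.55);t=np.array([np.cos(th),np.sin(th),0])
z=M[:,2];x=M[:,0]
for s in(1,-1):
    ang=np.degrees(np.arctan2(np.dot(np.cross(z,s*t),x),np.dot(z,s*t)));print("turn",s,ang)
g=np.array([.513,-.0795,.2073]);print("delta tool cm",(M.T@(g-o["ee_pos"])*100).round(2))
for n in("top","scene"):
    d=np.load(f"{n}0.npy");m=cam(n)
    P=np.array([pt(m,u,v,d[v,u]) for v in range(0,420,2) for u in range(0,560,2) if d[v,u]>0])
    q=P[(P[:,0]>.3)&(P[:,0]<.7)&(P[:,1]>-.45)&(P[:,1]<.25)&(P[:,2]>.12)&(P[:,2]<.5)]
    H,xe,ye=np.histogram2d(q[:,0],q[:,1],bins=[np.arange(.3,.71,.05),np.arange(-.45,.26,.05)])
    print(H.astype(int))
    q=q[q[:,0]<.66]; print(q[:,2].max() if len(q) else None)
E
```

```text
[[-0.001 -0.968 -0.252]
 [ 0.002 -0.252  0.968]
 [-1.     0.     0.002]]
turn 1 20.04093536759395
turn -1 -159.95906463240607
delta tool cm [  0.07 -47.63  41.83]
[[  0   0   0   0   0   0   0   0   0   0   0   0   0   0]
 [  0   0   0   0   0   0   0   0   0   0   0   0   0   0]
 [  0   0   0   0   0   0   0   0   0   0   0   0   0   0]
 [  0   0   0   0   0   0   0   0   0   0   0   0   0   0]
 [  0   0   0   0   0   0   0   0   0   0   0   0   0   0]
 [  0   0   0   0   0   0   0   2  10   0   0   0   0  42]
 [  0   0   0   0   0   0   0  28  74  26  57  63  31  71]
 [215 139  56   9   1   0   0   8  60  96  89  83  96  72]]
0.27746631884652917
[[  0   0   0   0   0   0   0   0   0   0   0   0   0   0]
 [  0   0   0   0   0   0   0   0   0   0   0   0   0   0]
 [  0   0   0   0   0   0   0   0   0   0   0   0   0   0]
 [  0   0   0   0   0   0   0   0   0   0   0   0   0   0]
 [  0   0   0   0   0   0   0   0   0   0   0   0   0   0]
 [  0   0   0   0   0   0   0   2   6   0   0   0   1  53]
 [  0   0   0   0   0   0   0  24  81  28  75  98  85 121]
 [151  76  23   4   0   0   0   3 112  76  69  88 104 114]]
0.27745440537034793
```

```bash
python3 - <<'E'
from h import *
for n in("top","scene"):
    d=np.load(f"{n}0.npy");m=cam(n)
    P=np.array([pt(m,u,v,d[v,u]) for v in range(60,300) for u in range(100,460) if d[v,u]>0])
    for y in np.arange(-.3,.2,.05):
      for z0,z1 in((.07,.14),(.14,.2),(.2,.3)):
        q=P[(P[:,0]>.555)&(P[:,0]<.8)&(P[:,1]>y)&(P[:,1]<y+.05)&(P[:,2]>z0)&(P[:,2]<z1)]
        if len(q)>8: print(n,round(y,2),z0,np.sort(q[:,0])[3].round(3),len(q))
E
```

```text
top -0.3 0.07 0.709 102
top -0.3 0.14 0.7 86
top -0.3 0.2 0.701 209
top -0.25 0.07 0.716 143
top -0.25 0.14 0.709 115
top -0.25 0.2 0.709 253
top -0.2 0.07 0.724 12
top -0.2 0.14 0.725 10
top -0.2 0.2 0.723 18
top -0.1 0.07 0.595 86
top -0.1 0.14 0.671 9
top -0.1 0.2 0.62 85
top -0.05 0.07 0.592 218
top -0.05 0.14 0.634 298
top -0.05 0.2 0.617 319
top -0.0 0.07 0.628 72
top -0.0 0.14 0.632 414
top -0.0 0.2 0.676 127
top 0.05 0.07 0.621 47
top 0.05 0.14 0.624 593
top 0.05 0.2 0.67 97
top 0.1 0.07 0.618 44
top 0.1 0.14 0.62 566
top 0.1 0.2 0.667 93
top 0.15 0.07 0.621 28
top 0.15 0.14 0.625 374
top 0.15 0.2 0.601 180
scene -0.3 0.07 0.708 251
scene -0.3 0.14 0.701 140
scene -0.3 0.2 0.7 331
scene -0.25 0.07 0.713 344
scene -0.25 0.14 0.709 320
scene -0.25 0.2 0.71 630
scene -0.2 0.07 0.723 29
scene -0.2 0.14 0.723 32
scene -0.2 0.2 0.722 66
scene -0.1 0.07 0.595 58
scene -0.1 0.14 0.657 11
scene -0.1 0.2 0.621 70
scene -0.05 0.07 0.593 532
scene -0.05 0.14 0.632 506
scene -0.05 0.2 0.616 249
scene -0.0 0.07 0.628 46
scene -0.0 0.14 0.631 213
scene -0.0 0.2 0.674 232
scene 0.05 0.07 0.62 120
scene 0.05 0.14 0.623 421
scene 0.05 0.2 0.666 117
scene 0.1 0.07 0.617 142
scene 0.1 0.14 0.619 536
scene 0.1 0.2 0.664 116
scene 0.15 0.07 0.62 254
scene 0.15 0.14 0.623 458
scene 0.15 0.2 0.6 192
```

{"api": "move_arm", "payload": {"commands": [{"delta_pos":[0,-4,3.5],"turn":5},{"delta_pos":[0,-8.5,7.5],"turn":10},{"delta_pos":[0,-13,11.5],"turn":15},{"delta_pos":[0,-17.5,15.5],"turn":20},{"delta_pos":[0,-22,19.5],"turn":20}]}}

```text
validation failed for argument at $.co...
```

{"api": "move_arm", "payload": {"commands": [{"delta_pos":[0,-4,3.5],"turn":5,"claw":8.7},{"delta_pos":[0,-8.5,7.5],"turn":10,"claw":8.7},{"delta_pos":[0,-13,11.5],"turn":15,"claw":8.7},{"delta_pos":[0,-17.5,15.5],"turn":20,"claw":8.7},{"delta_pos":[0,-22,19.5],"turn":20,"claw":8.7}], "grip_force": 20}}

```text
time: 0.72
ee_pos: [0.3219, -0.3588, 0.208]
tcp_rot: [-1.139, 1.253, 1.139]
wrist_force: [1.5, 0.1, 0.4]
grip_width: 0.0873
```

```bash
cat >> h.py <<'E'
th=np.radians(84.55);T=np.array([np.cos(th),np.sin(th),0]);N=np.array([np.sin(th),-np.cos(th),0])
def rel(g):
    o=robot.observe();M=R.from_rotvec(o["tcp_rot"]).as_matrix()
    z=M[:,2];print(o["time"],o["ee_pos"].round(4),"F",o["wrist_force"].round(2),"w",round(o["grip_width"],4))
    print("tilt",M[2,0].round(4),"turn",np.degrees(np.arctan2(np.dot(np.cross(z,T),M[:,0]),np.dot(z,T))).round(2),"delta cm",(M.T@(np.array(g)-o["ee_pos"])*100).round(2))
    print("along",((o["ee_pos"]-[.513,-.0795,0])@T*1000).round(2),"across",((o["ee_pos"]-[.513,-.0795,0])@N*1000).round(2),"Falong",(o["wrist_force"]@T).round(2),"Fac",(o["wrist_force"]@N).round(2),flush=True)
E
python3 -c "
from h import *
rel([.513,-.0795,.208])"
```

```text
0.725 [ 0.3219 -0.3588  0.208 ] F [1.46 0.11 0.45] w 0.0873
tilt -1.0 turn 0.01 delta cm [ 1.000e-02 -1.638e+01  2.962e+01]
along -296.2 across -163.73 Falong 0.25 Fac 1.44
```

{"api": "move_arm", "payload": {"commands": [{"delta_pos":[0,-3,5.4],"turn":0,"claw":8.7},{"delta_pos":[0,-6,10.8],"turn":0,"claw":8.7},{"delta_pos":[0,-9,16.2],"turn":0,"claw":8.7},{"delta_pos":[0,-12,21.6],"turn":0,"claw":8.7},{"delta_pos":[0,-15,27],"turn":0,"claw":8.7}]}}

```text
time: 1.35
ee_pos: [0.4967, -0.104, 0.2082]
tcp_rot: [-1.14, 1.252, 1.14]
wrist_force: [-0.6, -0.9, 0.6]
grip_width: 0.0872
```

```bash
python3 -c "
from h import *
rel([.513,-.0795,.0925])"
```

```text
1.35 [ 0.4967 -0.104   0.2082] F [-0.63 -0.89  0.59] w 0.0872
tilt -1.0 turn 0.07 delta cm [11.57 -1.4   2.59]
along -25.93 across -13.95 Falong -0.94 Fac -0.54
```

{"api": "move_arm", "payload": {"commands": [{"delta_pos":[0,-1.4,2.6],"turn":0,"claw":8.7},{"delta_pos":[4,-1.4,2.6],"turn":0,"claw":8.7},{"delta_pos":[8,-1.4,2.6],"turn":0,"claw":8.7},{"delta_pos":[11,-1.4,2.6],"turn":0,"claw":8.7},{"delta_pos":[11.5,-1.4,2.6],"turn":0,"claw":5}]}}

```text
time: 1.98
ee_pos: [0.5106, -0.0816, 0.0911]
tcp_rot: [-1.137, 1.257, 1.143]
wrist_force: [0.0, 0.4, 1.1]
grip_width: 0.0825
```

```bash
python3 -c "
from h import *
rel([.513,-.0795,.0925])
for n in('scene','top'):
    p,d=robot.snapshot(n)
    a,b,c,e=(205,155,340,260) if n=='scene' else (225,160,365,265)
    cv2.imwrite(f'pics/{n}1.png',cv2.resize(p[b:e,a:c],None,fx=5,fy=5,interpolation=cv2.INTER_CUBIC))
"
```

```text
1.975 [ 0.5106 -0.0816  0.0911] F [0.01 0.4  1.13] w 0.0825
tilt -1.0 turn 0.04 delta cm [-0.15 -0.22  0.23]
along -2.28 across -2.21 Falong 0.4 Fac -0.02
```

View pics/scene1.png

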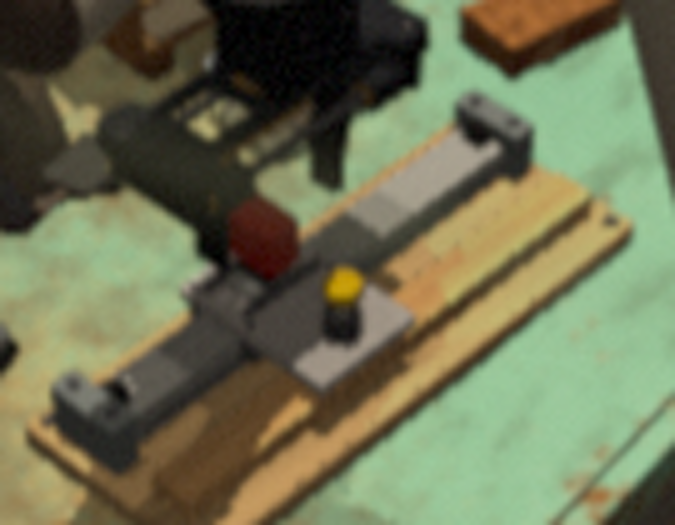

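Scene crop: the handle (262,240) sits between two dark fingers, around (210,245) and (325,165). I'll project the expected fingertip positions to check this.

```bash
python3 -c "
from h import *
o=robot.observe()
m=cam('scene');A=att(m)
def proj(P):
    q=A.T@(np.array(P)-m['origin']);q=q[:2]/q[2];q=q*(1+m['k1']*(q@q));return (q*m['fx']+[m['cx'],m['cy']]-[205,155]+.5)*5
c=o['ee_pos']
for s in(-1,1):
  for dz in(-.019,0,.051):
    print(s,dz,proj(c+T*s*.048+[0,0,dz]).round())
print('handle top/bot',proj([.513,-.0795,.11]),proj([.513,-.0795,.074]))
"
```

```text
-1 -0.019 [323. 221.]
-1 0 [323. 197.]
-1 0.051 [322. 132.]
1 -0.019 [207. 303.]
1 0 [206. 279.]
1 0.051 [202. 213.]
handle top/bot [261.89233061 217.88212852] [263.19846589 263.01476209]
```

View pics/top1.png

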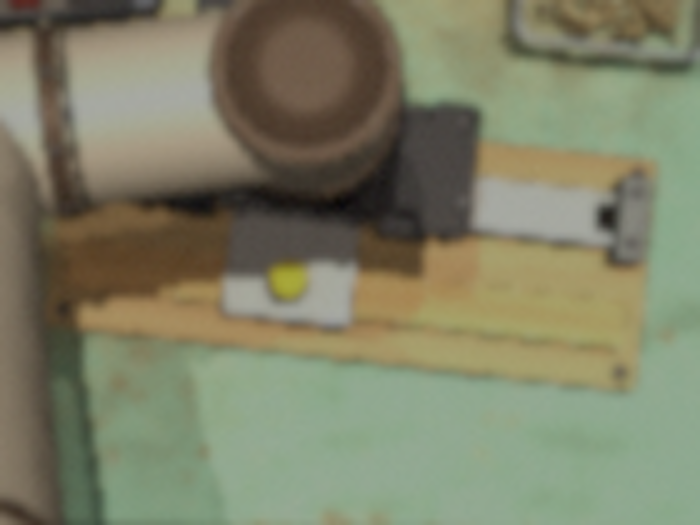

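{"api": "move_arm", "payload": {"commands": [{"delta_pos":[0,0,0],"turn":0,"claw":5},{"delta_pos":[0,0,0],"turn":0,"claw":4}], "grip_force": 20}}

```text
time: 2.33
ee_pos: [0.5132, -0.0813, 0.0945]
tcp_rot: [-1.14, 1.25, 1.138]
wrist_force: [-0.3, -0.6, 0.1]
grip_width: 0.0567
```

```bash
python3 -c "
from h import *
rel([.513,-.0795,.0925])"
```

```text
2.325 [ 0.5132 -0.0813  0.0945] F [-0.32 -0.62  0.07] w 0.0567
tilt -1.0 turn 0.05 delta cm [0.2  0.04 0.18]
along -1.81 across 0.41 Falong -0.64 Fac -0.26
```

{"api": "move_arm", "payload": {"commands": [{"delta_pos":[0.2,0,0.1],"turn":0,"claw":3.5},{"delta_pos":[0.2,0,0.1],"turn":0,"claw":2.4},{"delta_pos":[0.2,0,0.1],"turn":0,"claw":2.0},{"delta_pos":[0.2,0,0.1],"turn":0,"claw":2.0}], "grip_force": 20}}

```text
time: 2.82
ee_pos: [0.5125, -0.0804, 0.0913]
tcp_rot: [-1.14, 1.252, 1.139]
wrist_force: [0.4, 0.4, 1.5]
grip_width: 0.0252
```

```bash
python3 -c "
from h import *
rel([.513,-.0795,.0925])"
```

```text
2.825 [ 0.5125 -0.0804  0.0913] F [0.42 0.42 1.54] w 0.0252
tilt -1.0 turn 0.05 delta cm [-0.12 -0.04  0.09]
along -0.94 across -0.37 Falong 0.46 Fac 0.37
```

{"api": "move_arm", "payload": {"commands": [{"delta_pos":[0,0,0.25],"turn":0,"claw":2.0},{"delta_pos":[0,0,0.5],"turn":0,"claw":2.0}]}}

```text
time: 3.08
ee_pos: [0.5129, -0.0756, 0.0913]
tcp_rot: [-1.14, 1.253, 1.139]
wrist_force: [0.4, -3.1, 0.2]
grip_width: 0.0252
```

{"api": "move_arm", "payload": {"commands": [{"delta_pos":[0,0,0.25],"turn":0,"claw":2.0},{"delta_pos":[0,0,0.5],"turn":0,"claw":2.0}]}}

```text
time: 3.32
ee_pos: [0.5132, -0.0718, 0.0913]
tcp_rot: [-1.141, 1.255, 1.139]
wrist_force: [1.0, -8.8, -0.9]
grip_width: 0.0257
```

{"api": "move_arm", "payload": {"commands": [{"delta_pos":[0,0,0.25],"turn":0,"claw":2.0},{"delta_pos":[0,0,0.5],"turn":0,"claw":2.0}]}}

```text
time: 3.58
ee_pos: [0.5137, -0.0669, 0.0913]
tcp_rot: [-1.141, 1.255, 1.139]
wrist_force: [1.5, -7.6, 0.7]
grip_width: 0.0257
```

{"api": "move_arm", "payload": {"commands": [{"delta_pos":[0,0,0.25],"turn":0,"claw":2.0},{"delta_pos":[0,0,0.5],"turn":0,"claw":2.0}]}}

```text
time: 3.82
ee_pos: [0.5142, -0.0617, 0.0914]
tcp_rot: [-1.141, 1.254, 1.139]
wrist_force: [1.1, -7.4, 0.4]
grip_width: 0.0255
```

{"api": "move_arm", "payload": {"commands": [{"delta_pos":[0,0,0.25],"turn":0,"claw":2.0},{"delta_pos":[0,0,0.5],"turn":0,"claw":2.0}]}}

```text
time: 4.08
ee_pos: [0.5147, -0.0566, 0.0913]
tcp_rot: [-1.141, 1.254, 1.139]
wrist_force: [-0.4, -6.7, 0.5]
grip_width: 0.0256
```

{"api": "move_arm", "payload": {"commands": [{"delta_pos":[0,0,0.25],"turn":0,"claw":2.0},{"delta_pos":[0,0,0.5],"turn":0,"claw":2.0}]}}

```text
time: 4.32
ee_pos: [0.5153, -0.0505, 0.0913]
tcp_rot: [-1.139, 1.252, 1.139]
wrist_force: [-0.0, -1.7, 1.5]
grip_width: 0.0255
```

```bash
python3 -c "
from h import *
rel([.513,-.0795,.0925])"
```

```text
4.325 [ 0.5153 -0.0505  0.0913] F [-0.02 -1.71  1.47] w 0.0255
tilt -1.0 turn 0.04 delta cm [-0.12 -0.04 -2.91]
along 29.12 across -0.45 Falong -1.71 Fac 0.14
```

{"api": "move_arm", "payload": {"commands": [{"delta_pos":[0,0,0.25],"turn":0,"claw":2.0},{"delta_pos":[0,0,0.5],"turn":0,"claw":2.0},{"delta_pos":[0,0,0.75],"turn":0,"claw":2.0},{"delta_pos":[0,0,1.0],"turn":0,"claw":2.0}]}}

```text
time: 4.82
ee_pos: [0.5163, -0.0403, 0.0913]
tcp_rot: [-1.14, 1.252, 1.14]
wrist_force: [-0.1, -1.5, 1.6]
grip_width: 0.0258
```

{"api": "move_arm", "payload": {"commands": [{"delta_pos":[0,0,0.25],"turn":0,"claw":2.0},{"delta_pos":[0,0,0.5],"turn":0,"claw":2.0},{"delta_pos":[0,0,0.75],"turn":0,"claw":2.0},{"delta_pos":[0,0,1.0],"turn":0,"claw":2.0}]}}

```text
time: 5.32
ee_pos: [0.5172, -0.0305, 0.0913]
tcp_rot: [-1.139, 1.252, 1.14]
wrist_force: [-0.3, -0.8, 1.4]
grip_width: 0.0254
```

{"api": "move_arm", "payload": {"commands": [{"delta_pos":[0,0,0.25],"turn":0,"claw":2.0},{"delta_pos":[0,0,0.5],"turn":0,"claw":2.0},{"delta_pos":[0,0,0.75],"turn":0,"claw":2.0},{"delta_pos":[0,0,1.0],"turn":0,"claw":2.0}]}}

```text
time: 5.82
ee_pos: [0.5182, -0.0205, 0.0913]
tcp_rot: [-1.139, 1.252, 1.14]
wrist_force: [-0.6, -0.7, 1.8]
grip_width: 0.0256
```

{"api": "move_arm", "payload": {"commands": [{"delta_pos":[0,0,0.2],"turn":0,"claw":2.0},{"delta_pos":[0,0,0.4],"turn":0,"claw":2.0}]}}

```text
time: 6.08
ee_pos: [0.5186, -0.0166, 0.0913]
tcp_rot: [-1.139, 1.252, 1.139]
wrist_force: [-1.1, -1.6, 1.9]
grip_width: 0.0256
```

```bash
python3 -c "
from h import *
rel([.513,-.0795,.0925])"
```

```text
6.075 [ 0.5186 -0.0166  0.0913] F [-1.06 -1.64  1.94] w 0.0256
tilt -1.0 turn 0.05 delta cm [-0.12 -0.04 -6.32]
along 63.18 across -0.45 Falong -1.73 Fac -0.9
```

Now creep to the stop.

{"api": "move_arm", "payload": {"commands": [{"delta_pos":[0,0,0.15],"turn":0,"claw":2.0},{"delta_pos":[0,0,0.25],"turn":0,"claw":2.0}]}}

```text
time: 6.32
ee_pos: [0.5188, -0.0141, 0.0913]
tcp_rot: [-1.14, 1.252, 1.14]
wrist_force: [-1.2, -1.0, 2.6]
grip_width: 0.0255
```

{"api": "move_arm", "payload": {"commands": [{"delta_pos":[0,0,0.1],"turn":0,"claw":2.0},{"delta_pos":[0,0,0.2],"turn":0,"claw":2.0}]}}

```text
time: 6.58
ee_pos: [0.5189, -0.0122, 0.0913]
tcp_rot: [-1.139, 1.252, 1.139]
wrist_force: [-0.7, -1.3, 1.5]
grip_width: 0.0255
```

```bash
python3 -c "
from h import *
rel([.513,-.0795,.0925])"
```

```text
6.575 [ 0.5189 -0.0122  0.0913] F [-0.7  -1.27  1.55] w 0.0255
tilt -1.0 turn 0.05 delta cm [-0.12 -0.04 -6.76]
along 67.58 across -0.48 Falong -1.33 Fac -0.57
```

{"api": "move_arm", "payload": {"commands": [{"delta_pos":[0,0,0.1],"turn":0,"claw":2.0},{"delta_pos":[0,0,0.2],"turn":0,"claw":2.0}]}}

```text
time: 6.82
ee_pos: [0.5192, -0.0102, 0.0913]
tcp_rot: [-1.139, 1.252, 1.14]
wrist_force: [-0.7, -2.4, 2.3]
grip_width: 0.0254
```

{"api": "move_arm", "payload": {"commands": [{"delta_pos":[0,0,0.1],"turn":0,"claw":2.0},{"delta_pos":[0,0,0.15],"turn":0,"claw":2.0}]}}

```text
time: 7.08
ee_pos: [0.5193, -0.0087, 0.0912]
tcp_rot: [-1.139, 1.252, 1.14]
wrist_force: [-0.1, -0.7, 2.2]
grip_width: 0.0255
```

{"api": "move_arm", "payload": {"commands": [{"delta_pos":[0,0,0.1],"turn":0,"claw":2.0},{"delta_pos":[0,0,0.2],"turn":0,"claw":2.0}]}}

```text
time: 7.32
ee_pos: [0.5195, -0.0067, 0.0912]
tcp_rot: [-1.14, 1.252, 1.14]
wrist_force: [-0.3, -2.1, 2.4]
grip_width: 0.0254
```

{"api": "move_arm", "payload": {"commands": [{"delta_pos":[0,0,0.1],"turn":0,"claw":2.0}]}}

```text
time: 7.45
ee_pos: [0.5195, -0.0061, 0.0913]
tcp_rot: [-1.14, 1.253, 1.14]
wrist_force: [0.5, -4.7, 2.5]
grip_width: 0.0257
```

{"api": "move_arm", "payload": {"commands": [{"delta_pos":[0,0,0.1],"turn":0,"claw":2.0},{"delta_pos":[0,0,0.1],"turn":0,"claw":2.0}]}}

```text
time: 7.7
ee_pos: [0.5195, -0.0056, 0.0913]
tcp_rot: [-1.14, 1.254, 1.139]
wrist_force: [-0.7, -6.3, 2.1]
grip_width: 0.0257
```

{"api": "move_arm", "payload": {"commands": [{"delta_pos":[0,0,0.05],"turn":0,"claw":2.0},{"delta_pos":[0,0,0.05],"turn":0,"claw":2.0}]}}

```text
time: 7.95
ee_pos: [0.5195, -0.0054, 0.0913]
tcp_rot: [-1.14, 1.254, 1.139]
wrist_force: [0.4, -6.6, 2.5]
grip_width: 0.0254
```

{"api": "move_arm", "payload": {"commands": [{"delta_pos":[0,0,0.1],"turn":0,"claw":2.0},{"delta_pos":[0,0,0.1],"turn":0,"claw":2.0}]}}

```text
time: 8.2
ee_pos: [0.5195, -0.0048, 0.0912]
tcp_rot: [-1.141, 1.255, 1.139]
wrist_force: [0.3, -8.5, 3.4]
grip_width: 0.0253
```

```bash
python3 -c "
from h import *
rel([.513,-.0795,.0925])"
```

```text
8.2 [ 0.5195 -0.0048  0.0912] F [ 0.3  -8.5   3.38] w 0.0253
tilt -1.0 turn 0.06 delta cm [-0.11 -0.05 -7.49]
along 74.94 across -0.58 Falong -8.44 Fac 1.11
```

{"api": "move_arm", "payload": {"commands": [{"delta_pos":[0,0,-0.3],"turn":0,"claw":2.0},{"delta_pos":[0,0,-0.6],"turn":0,"claw":2.0},{"delta_pos":[0,0,-0.9],"turn":0,"claw":2.0},{"delta_pos":[0,0,-1.2],"turn":0,"claw":2.0},{"delta_pos":[0,0,-1.5],"turn":0,"claw":2.0}]}}

```text
time: 8.82
ee_pos: [0.5185, -0.0181, 0.0913]
tcp_rot: [-1.14, 1.252, 1.14]
wrist_force: [-2.1, 2.1, 2.4]
grip_width: 0.0252
```

{"api": "move_arm", "payload": {"commands": [{"delta_pos":[0,0,-0.3],"turn":0,"claw":2.0},{"delta_pos":[0,0,-0.6],"turn":0,"claw":2.0},{"delta_pos":[0,0,-0.9],"turn":0,"claw":2.0},{"delta_pos":[0,0,-1.2],"turn":0,"claw":2.0},{"delta_pos":[0,0,-1.5],"turn":0,"claw":2.0}]}}

```text
time: 9.45
ee_pos: [0.517, -0.0333, 0.0912]
tcp_rot: [-1.139, 1.252, 1.139]
wrist_force: [-1.0, 1.0, 3.0]
grip_width: 0.0261
```

{"api": "move_arm", "payload": {"commands": [{"delta_pos":[0,0,-0.25],"turn":0,"claw":2.0}]}}

```text
time: 9.57
ee_pos: [0.5168, -0.0358, 0.0913]
tcp_rot: [-1.14, 1.252, 1.139]
wrist_force: [-1.5, 1.4, 2.3]
grip_width: 0.0258
```

{"api": "move_arm", "payload": {"commands": [{"delta_pos":[0,0,-0.25],"turn":0,"claw":2.0}]}}

```text
time: 9.7
ee_pos: [0.5166, -0.0383, 0.0913]
tcp_rot: [-1.14, 1.252, 1.139]
wrist_force: [-1.6, 1.8, 2.6]
grip_width: 0.0254
```

{"api": "move_arm", "payload": {"commands": [{"delta_pos":[0,0,-0.2],"turn":0,"claw":2.0}]}}

```text
time: 9.82
ee_pos: [0.5164, -0.0402, 0.0913]
tcp_rot: [-1.139, 1.252, 1.139]
wrist_force: [-0.8, 2.0, 3.1]
grip_width: 0.0254
```

{"api": "move_arm", "payload": {"commands": [{"delta_pos":[0,0,-0.2],"turn":0,"claw":2.0}]}}

```text
time: 9.95
ee_pos: [0.5162, -0.0422, 0.0912]
tcp_rot: [-1.14, 1.252, 1.14]
wrist_force: [-2.4, 1.9, 2.2]
grip_width: 0.0258
```

{"api": "move_arm", "payload": {"commands": [{"delta_pos":[0,0,-0.2],"turn":0,"claw":2.0}]}}

```text
time: 10.07
ee_pos: [0.516, -0.0442, 0.0913]
tcp_rot: [-1.139, 1.252, 1.139]
wrist_force: [-0.9, 1.3, 3.1]
grip_width: 0.0254
```

{"api": "move_arm", "payload": {"commands": [{"delta_pos":[0,0,-0.2],"turn":0,"claw":2.0}]}}

```text
time: 10.2
ee_pos: [0.5158, -0.0461, 0.0913]
tcp_rot: [-1.14, 1.252, 1.139]
wrist_force: [-1.3, 1.9, 2.9]
grip_width: 0.0257
```

{"api": "move_arm", "payload": {"commands": [{"delta_pos":[0,0,-0.2],"turn":0,"claw":2.0}]}}

```text
time: 10.32
ee_pos: [0.5156, -0.0482, 0.0913]
tcp_rot: [-1.14, 1.252, 1.139]
wrist_force: [-0.9, 2.1, 2.4]
grip_width: 0.0253
```

{"api": "move_arm", "payload": {"commands": [{"delta_pos":[0,0,-0.2],"turn":0,"claw":2.0}]}}

```text
time: 10.45
ee_pos: [0.5154, -0.0501, 0.0913]
tcp_rot: [-1.14, 1.252, 1.139]
wrist_force: [-1.5, 1.8, 2.3]
grip_width: 0.0253
```

{"api": "move_arm", "payload": {"commands": [{"delta_pos":[0,0,-0.2],"turn":0,"claw":2.0}]}}

```text
time: 10.58
ee_pos: [0.5153, -0.0517, 0.0913]
tcp_rot: [-1.139, 1.252, 1.139]
wrist_force: [-1.6, 5.2, 3.1]
grip_width: 0.0256
```

{"api": "move_arm", "payload": {"commands": [{"delta_pos":[0,0,-0.2],"turn":0,"claw":2.0}]}}

```text
time: 10.7
ee_pos: [0.5152, -0.0531, 0.0913]
tcp_rot: [-1.138, 1.251, 1.14]
wrist_force: [-2.0, 8.9, 3.2]
grip_width: 0.0255
```

{"api": "move_arm", "payload": {"commands": [{"delta_pos":[0,0,-0.2],"turn":0,"claw":2.0}]}}

```text
time: 10.82
ee_pos: [0.5151, -0.0546, 0.0913]
tcp_rot: [-1.138, 1.25, 1.14]
wrist_force: [-2.3, 10.5, 4.2]
grip_width: 0.0253
```

```bash
python3 -c "
from h import *
rel([.513,-.0795,.0925])"
```

```text
10.825 [ 0.5151 -0.0546  0.0913] F [-2.27 10.51  4.19] w 0.0253
tilt -1.0 turn 0.03 delta cm [-0.13 -0.03 -2.5 ]
along 25.01 across -0.29 Falong 10.24 Fac -3.26
```

{"api": "move_arm", "payload": {"commands": [{"delta_pos":[0,0,-0.2],"turn":0,"claw":2.0}]}}

```text
time: 10.95
ee_pos: [0.5149, -0.0564, 0.0913]
tcp_rot: [-1.138, 1.25, 1.14]
wrist_force: [-2.1, 8.5, 4.0]
grip_width: 0.0256
```

{"api": "move_arm", "payload": {"commands": [{"delta_pos":[0,0,-0.2],"turn":0,"claw":2.0}]}}

```text
time: 11.08
ee_pos: [0.5147, -0.0585, 0.0913]
tcp_rot: [-1.138, 1.25, 1.14]
wrist_force: [-2.0, 7.7, 5.0]
grip_width: 0.0257
```

{"api": "move_arm", "payload": {"commands": [{"delta_pos":[0,0,-0.2],"turn":0,"claw":2.0}]}}

```text
time: 11.2
ee_pos: [0.5145, -0.0607, 0.0913]
tcp_rot: [-1.138, 1.25, 1.14]
wrist_force: [-1.7, 6.4, 3.3]
grip_width: 0.0255
```

{"api": "move_arm", "payload": {"commands": [{"delta_pos":[0,0,-0.2],"turn":0,"claw":2.0},{"delta_pos":[0,0,-0.4],"turn":0,"claw":2.0}]}}

```text
time: 11.45
ee_pos: [0.5141, -0.0648, 0.0913]
tcp_rot: [-1.138, 1.251, 1.14]
wrist_force: [-2.9, 7.2, 3.4]
grip_width: 0.0252
```

{"api": "move_arm", "payload": {"commands": [{"delta_pos":[0,0,-0.2],"turn":0,"claw":2.0},{"delta_pos":[0,0,-0.4],"turn":0,"claw":2.0}]}}

```text
time: 11.7
ee_pos: [0.5137, -0.0688, 0.0913]
tcp_rot: [-1.138, 1.251, 1.14]
wrist_force: [-2.5, 7.1, 3.8]
grip_width: 0.0255
```

{"api": "move_arm", "payload": {"commands": [{"delta_pos":[0,0,-0.2],"turn":0,"claw":2.0},{"delta_pos":[0,0,-0.4],"turn":0,"claw":2.0}]}}

```text
time: 11.95
ee_pos: [0.5133, -0.0733, 0.0913]
tcp_rot: [-1.139, 1.251, 1.14]
wrist_force: [-1.5, 4.1, 2.5]
grip_width: 0.0254
```

{"api": "move_arm", "payload": {"commands": [{"delta_pos":[0,0,-0.2],"turn":0,"claw":2.0},{"delta_pos":[0,0,-0.4],"turn":0,"claw":2.0}]}}

```text
time: 12.2
ee_pos: [0.5128, -0.0783, 0.0913]
tcp_rot: [-1.14, 1.253, 1.139]
wrist_force: [-1.0, 2.4, 2.3]
grip_width: 0.0256
```

{"api": "move_arm", "payload": {"commands": [{"delta_pos":[0,0,-0.2],"turn":0,"claw":2.0},{"delta_pos":[0,0,-0.4],"turn":0,"claw":2.0}]}}

```text
time: 12.45
ee_pos: [0.5124, -0.0822, 0.0912]
tcp_rot: [-1.14, 1.252, 1.139]
wrist_force: [-0.3, 1.1, 2.0]
grip_width: 0.0258
```

{"api": "move_arm", "payload": {"commands": [{"delta_pos":[0,0,-0.2],"turn":0,"claw":2.0},{"delta_pos":[0,0,-0.4],"turn":0,"claw":2.0}]}}

```text
time: 12.7
ee_pos: [0.512, -0.0861, 0.0913]
tcp_rot: [-1.14, 1.252, 1.139]
wrist_force: [-0.8, 1.8, 2.8]
grip_width: 0.0253
```

```bash
python3 -c "
from h import *
rel([.513,-.0795,.0925])"
```

```text
12.7 [ 0.512  -0.0861  0.0913] F [-0.8   1.76  2.81] w 0.0253
tilt -1.0 turn 0.05 delta cm [-0.12 -0.03  0.66]
along -6.62 across -0.32 Falong 1.68 Fac -0.97
```

{"api": "move_arm", "payload": {"commands": [{"delta_pos":[0,0,-0.3],"turn":0,"claw":2.0},{"delta_pos":[0,0,-0.7],"turn":0,"claw":2.0},{"delta_pos":[0,0,-1.1],"turn":0,"claw":2.0},{"delta_pos":[0,0,-1.5],"turn":0,"claw":2.0},{"delta_pos":[0,0,-1.9],"turn":0,"claw":2.0}]}}

```text
time: 13.32
ee_pos: [0.5102, -0.1051, 0.0913]
tcp_rot: [-1.14, 1.252, 1.139]
wrist_force: [-0.6, 2.0, 2.6]
grip_width: 0.0256
```

{"api": "move_arm", "payload": {"commands": [{"delta_pos":[0,0,-0.4],"turn":0,"claw":2.0},{"delta_pos":[0,0,-0.8],"turn":0,"claw":2.0},{"delta_pos":[0,0,-1.2],"turn":0,"claw":2.0},{"delta_pos":[0,0,-1.6],"turn":0,"claw":2.0},{"delta_pos":[0,0,-2.0],"turn":0,"claw":2.0}]}}

```text
time: 13.95
ee_pos: [0.5084, -0.125, 0.0913]
tcp_rot: [-1.14, 1.252, 1.139]
wrist_force: [-0.1, 1.0, 2.5]
grip_width: 0.0259
```

{"api": "move_arm", "payload": {"commands": [{"delta_pos":[0,0,-0.4],"turn":0,"claw":2.0},{"delta_pos":[0,0,-0.8],"turn":0,"claw":2.0},{"delta_pos":[0,0,-1.2],"turn":0,"claw":2.0},{"delta_pos":[0,0,-1.6],"turn":0,"claw":2.0},{"delta_pos":[0,0,-2.0],"turn":0,"claw":2.0}]}}

```text
time: 14.58
ee_pos: [0.5065, -0.1449, 0.0913]
tcp_rot: [-1.14, 1.252, 1.139]
wrist_force: [-0.2, 2.2, 2.7]
grip_width: 0.0252
```

{"api": "move_arm", "payload": {"commands": [{"delta_pos":[0,0,-0.4],"turn":0,"claw":2.0},{"delta_pos":[0,0,-0.8],"turn":0,"claw":2.0},{"delta_pos":[0,0,-1.2],"turn":0,"claw":2.0},{"delta_pos":[0,0,-1.6],"turn":0,"claw":2.0},{"delta_pos":[0,0,-2.0],"turn":0,"claw":2.0}]}}

```text
time: 15.2
ee_pos: [0.5046, -0.1648, 0.0913]
tcp_rot: [-1.14, 1.252, 1.139]
wrist_force: [0.5, 2.1, 2.9]
grip_width: 0.0254
```

{"api": "move_arm", "payload": {"commands": [{"delta_pos":[0,0,-0.4],"turn":0,"claw":2.0},{"delta_pos":[0,0,-0.8],"turn":0,"claw":2.0},{"delta_pos":[0,0,-1.2],"turn":0,"claw":2.0},{"delta_pos":[0,0,-1.6],"turn":0,"claw":2.0},{"delta_pos":[0,0,-2.0],"turn":0,"claw":2.0}]}}

```text
time: 15.82
ee_pos: [0.5027, -0.1847, 0.0913]
tcp_rot: [-1.14, 1.252, 1.139]
wrist_force: [1.4, 0.8, 2.0]
grip_width: 0.0255
```

{"api": "move_arm", "payload": {"commands": [{"delta_pos":[0,0,-0.4],"turn":0,"claw":2.0},{"delta_pos":[0,0,-0.8],"turn":0,"claw":2.0},{"delta_pos":[0,0,-1.2],"turn":0,"claw":2.0},{"delta_pos":[0,0,-1.6],"turn":0,"claw":2.0},{"delta_pos":[0,0,-2.0],"turn":0,"claw":2.0}]}}

```text
time: 16.45
ee_pos: [0.5009, -0.2046, 0.0913]
tcp_rot: [-1.14, 1.252, 1.139]
wrist_force: [1.1, 1.1, 2.8]
grip_width: 0.0253
```

```bash
python3 -c "
from h import *
rel([.513,-.0795,.0925])"
```

```text
16.45 [ 0.5009 -0.2046  0.0913] F [1.13 1.09 2.79] w 0.0253
tilt -1.0 turn 0.05 delta cm [-0.12 -0.03 12.57]
along -125.68 across -0.18 Falong 1.19 Fac 1.02
```

21.5 mm to the expected right stop.

{"api": "move_arm", "payload": {"commands": [{"delta_pos":[0,0,-0.4],"turn":0,"claw":2.0},{"delta_pos":[0,0,-0.8],"turn":0,"claw":2.0},{"delta_pos":[0,0,-1.2],"turn":0,"claw":2.0},{"delta_pos":[0,0,-1.5],"turn":0,"claw":2.0},{"delta_pos":[0,0,-1.7],"turn":0,"claw":2.0}]}}

```text
time: 17.08
ee_pos: [0.4993, -0.2215, 0.0913]
tcp_rot: [-1.14, 1.252, 1.139]
wrist_force: [1.5, 1.1, 2.5]
grip_width: 0.0252
```

{"api": "move_arm", "payload": {"commands": [{"delta_pos":[0,0,-0.15],"turn":0,"claw":2.0},{"delta_pos":[0,0,-0.3],"turn":0,"claw":2.0}]}}

```text
time: 17.32
ee_pos: [0.499, -0.2243, 0.0913]
tcp_rot: [-1.14, 1.252, 1.139]
wrist_force: [1.1, 1.1, 3.2]
grip_width: 0.0255
```

{"api": "move_arm", "payload": {"commands": [{"delta_pos":[0,0,-0.1],"turn":0,"claw":2.0},{"delta_pos":[0,0,-0.2],"turn":0,"claw":2.0}]}}

```text
time: 17.58
ee_pos: [0.4988, -0.2263, 0.0913]
tcp_rot: [-1.14, 1.252, 1.139]
wrist_force: [1.2, 2.0, 2.2]
grip_width: 0.0255
```

```bash
python3 -c "
from h import *
rel([.513,-.0795,.0925])"
```

```text
17.575 [ 0.4988 -0.2263  0.0913] F [1.18 1.96 2.23] w 0.0255
tilt -1.0 turn 0.05 delta cm [-0.12 -0.03 14.75]
along -147.46 across -0.19 Falong 2.06 Fac 0.99
```

{"api": "move_arm", "payload": {"commands": [{"delta_pos":[0,0,-0.1],"turn":0,"claw":2.0},{"delta_pos":[0,0,-0.1],"turn":0,"claw":2.0}]}}

```text
time: 17.82
ee_pos: [0.4987, -0.2271, 0.0913]
tcp_rot: [-1.139, 1.252, 1.139]
wrist_force: [2.2, 1.7, 2.9]
grip_width: 0.0256
```

{"api": "move_arm", "payload": {"commands": [{"delta_pos":[0,0,-0.1],"turn":0,"claw":2.0},{"delta_pos":[0,0,-0.1],"turn":0,"claw":2.0}]}}

```text
time: 18.08
ee_pos: [0.4986, -0.2278, 0.0913]
tcp_rot: [-1.139, 1.252, 1.14]
wrist_force: [2.0, 4.9, 3.5]
grip_width: 0.0256
```

```bash
python3 -c "
from h import *
rel([.513,-.0795,.0925])"
```

```text
18.075 [ 0.4986 -0.2278  0.0913] F [2.02 4.94 3.45] w 0.0256
tilt -1.0 turn 0.04 delta cm [-0.11 -0.03 14.9 ]
along -149.02 across -0.21 Falong 5.11 Fac 1.55
```

{"api": "move_arm", "payload": {"commands": [{"delta_pos":[0,0,-0.1],"turn":0,"claw":2.0},{"delta_pos":[0,0,-0.1],"turn":0,"claw":2.0}]}}

```text
time: 18.32
ee_pos: [0.4986, -0.2284, 0.0913]
tcp_rot: [-1.139, 1.251, 1.14]
wrist_force: [0.6, 7.0, 4.4]
grip_width: 0.0255
```

{"api": "move_arm", "payload": {"commands": [{"delta_pos":[0,0,-0.1],"turn":0,"claw":2.0},{"delta_pos":[0,0,-0.1],"turn":0,"claw":2.0}]}}

```text
time: 18.58
ee_pos: [0.4985, -0.2289, 0.0912]
tcp_rot: [-1.138, 1.251, 1.14]
wrist_force: [2.5, 7.5, 3.9]
grip_width: 0.0254
```

```bash
python3 -c "
from h import *
rel([.513,-.0795,.0925])"
```

```text
18.575 [ 0.4985 -0.2289  0.0912] F [2.53 7.48 3.9 ] w 0.0254
tilt -1.0 turn 0.04 delta cm [-0.1  -0.03 15.01]
along -150.11 across -0.21 Falong 7.68 Fac 1.8
```

{"api": "move_arm", "payload": {"commands": [{"delta_pos":[0,0,0.4],"turn":0,"claw":2.0},{"delta_pos":[0,0,0.8],"turn":0,"claw":2.0},{"delta_pos":[0,0,1.3],"turn":0,"claw":2.0},{"delta_pos":[0,0,1.8],"turn":0,"claw":2.0},{"delta_pos":[0,0,2.3],"turn":0,"claw":2.0}]}}

```text
time: 19.2
ee_pos: [0.5006, -0.2072, 0.0913]
tcp_rot: [-1.14, 1.252, 1.139]
wrist_force: [0.8, -2.2, 1.5]
grip_width: 0.0252
```

{"api": "move_arm", "payload": {"commands": [{"delta_pos":[0,0,0.5],"turn":0,"claw":2.0},{"delta_pos":[0,0,1.0],"turn":0,"claw":2.0},{"delta_pos":[0,0,1.5],"turn":0,"claw":2.0},{"delta_pos":[0,0,2.0],"turn":0,"claw":2.0},{"delta_pos":[0,0,2.5],"turn":0,"claw":2.0}]}}

```text
time: 19.82
ee_pos: [0.5029, -0.1821, 0.0913]
tcp_rot: [-1.14, 1.252, 1.14]
wrist_force: [0.7, -2.1, 1.3]
grip_width: 0.0257
```

{"api": "move_arm", "payload": {"commands": [{"delta_pos":[0,0,0.5],"turn":0,"claw":2.0},{"delta_pos":[0,0,1.0],"turn":0,"claw":2.0},{"delta_pos":[0,0,1.5],"turn":0,"claw":2.0},{"delta_pos":[0,0,2.0],"turn":0,"claw":2.0},{"delta_pos":[0,0,2.5],"turn":0,"claw":2.0}]}}

```text
time: 20.45
ee_pos: [0.5053, -0.1572, 0.0913]
tcp_rot: [-1.139, 1.252, 1.139]
wrist_force: [1.9, -2.7, 2.5]
grip_width: 0.0256
```

{"api": "move_arm", "payload": {"commands": [{"delta_pos":[0,0,0.5],"turn":0,"claw":2.0},{"delta_pos":[0,0,1.0],"turn":0,"claw":2.0},{"delta_pos":[0,0,1.5],"turn":0,"claw":2.0},{"delta_pos":[0,0,2.0],"turn":0,"claw":2.0},{"delta_pos":[0,0,2.5],"turn":0,"claw":2.0}]}}

```text
time: 21.08
ee_pos: [0.5076, -0.1323, 0.0913]
tcp_rot: [-1.14, 1.252, 1.139]
wrist_force: [1.7, -0.9, 2.6]
grip_width: 0.0257
```

{"api": "move_arm", "payload": {"commands": [{"delta_pos":[0,0,0.5],"turn":0,"claw":2.0},{"delta_pos":[0,0,1.0],"turn":0,"claw":2.0},{"delta_pos":[0,0,1.5],"turn":0,"claw":2.0},{"delta_pos":[0,0,2.0],"turn":0,"claw":2.0},{"delta_pos":[0,0,2.5],"turn":0,"claw":2.0}]}}

```text
time: 21.7
ee_pos: [0.5099, -0.1074, 0.0913]
tcp_rot: [-1.14, 1.252, 1.14]
wrist_force: [0.5, -1.1, 3.5]
grip_width: 0.0258
```

{"api": "move_arm", "payload": {"commands": [{"delta_pos":[0,0,0.4],"turn":0,"claw":2.0},{"delta_pos":[0,0,0.8],"turn":0,"claw":2.0},{"delta_pos":[0,0,1.2],"turn":0,"claw":2.0},{"delta_pos":[0,0,1.5],"turn":0,"claw":2.0},{"delta_pos":[0,0,1.7],"turn":0,"claw":2.0}]}}

```text
time: 22.32
ee_pos: [0.5115, -0.0907, 0.0912]
tcp_rot: [-1.139, 1.252, 1.14]
wrist_force: [-0.1, -2.3, 3.6]
grip_width: 0.0259
```

```bash
python3 -c "
from h import *
rel([.513,-.0795,.0925])"
```

```text
22.325 [ 0.5115 -0.0907  0.0912] F [-0.06 -2.27  3.59] w 0.0259
tilt -1.0 turn 0.05 delta cm [-0.13 -0.04  1.13]
along -11.29 across -0.41 Falong -2.27 Fac 0.15
```

{"api": "move_arm", "payload": {"commands": [{"delta_pos":[0,0,0.2],"turn":0,"claw":2.0},{"delta_pos":[0,0,0.4],"turn":0,"claw":2.0}]}}

```text
time: 22.58
ee_pos: [0.5119, -0.0868, 0.0913]
tcp_rot: [-1.139, 1.252, 1.139]
wrist_force: [0.9, -1.0, 3.2]
grip_width: 0.0254
```

{"api": "move_arm", "payload": {"commands": [{"delta_pos":[0,0,0.2],"turn":0,"claw":2.0}]}}

```text
time: 22.7
ee_pos: [0.5121, -0.0848, 0.0913]
tcp_rot: [-1.139, 1.252, 1.14]
wrist_force: [0.4, -2.3, 2.7]
grip_width: 0.0254
```

{"api": "move_arm", "payload": {"commands": [{"delta_pos":[0,0,0.2],"turn":0,"claw":2.0}]}}

```text
time: 22.82
ee_pos: [0.5123, -0.0828, 0.0913]
tcp_rot: [-1.139, 1.252, 1.139]
wrist_force: [1.7, -0.9, 3.0]
grip_width: 0.0257
```

{"api": "move_arm", "payload": {"commands": [{"delta_pos":[0,0,0.15],"turn":0,"claw":2.0}]}}

```text
time: 22.95
ee_pos: [0.5124, -0.0813, 0.0913]
tcp_rot: [-1.139, 1.252, 1.14]
wrist_force: [0.4, -1.8, 3.4]
grip_width: 0.0253
```

{"api": "move_arm", "payload": {"commands": [{"delta_pos":[0,0,0.15],"turn":0,"claw":2.0}]}}

```text
time: 23.08
ee_pos: [0.5125, -0.0798, 0.0912]
tcp_rot: [-1.139, 1.252, 1.14]
wrist_force: [1.6, -1.9, 3.6]
grip_width: 0.0251
```

{"api": "move_arm", "payload": {"commands": [{"delta_pos":[0,0,0.15],"turn":0,"claw":2.0}]}}

```text
time: 23.2
ee_pos: [0.5127, -0.0783, 0.0913]
tcp_rot: [-1.139, 1.252, 1.14]
wrist_force: [0.4, -1.4, 3.8]
grip_width: 0.0256
```

{"api": "move_arm", "payload": {"commands": [{"delta_pos":[0,0,0.15],"turn":0,"claw":2.0}]}}

```text
time: 23.32
ee_pos: [0.5128, -0.0768, 0.0913]
tcp_rot: [-1.139, 1.252, 1.139]
wrist_force: [0.9, -1.2, 2.9]
grip_width: 0.0252
```

```bash
python3 -c "
from h import *
rel([.513,-.0795,.0925])"
```

```text
23.325 [ 0.5128 -0.0768  0.0913] F [ 0.9  -1.24  2.85] w 0.0252
tilt -1.0 turn 0.05 delta cm [-0.12 -0.04 -0.26]
along 2.63 across -0.41 Falong -1.15 Fac 1.01
```

{"api": "move_arm", "payload": {"commands": [{"delta_pos":[0,0,0.15],"turn":0,"claw":2.0}]}}

```text
time: 23.45
ee_pos: [0.5129, -0.0755, 0.0912]
tcp_rot: [-1.14, 1.253, 1.14]
wrist_force: [0.8, -3.2, 2.9]
grip_width: 0.0252
```

{"api": "move_arm", "payload": {"commands": [{"delta_pos":[0,0,0.15],"turn":0,"claw":2.0}]}}

```text
time: 23.58
ee_pos: [0.513, -0.0744, 0.0913]
tcp_rot: [-1.14, 1.253, 1.139]
wrist_force: [0.9, -5.8, 3.1]
grip_width: 0.0258
```

{"api": "move_arm", "payload": {"commands": [{"delta_pos":[0,0,0.15],"turn":0,"claw":2.0}]}}

```text
time: 23.7
ee_pos: [0.5131, -0.0733, 0.0913]
tcp_rot: [-1.141, 1.254, 1.139]
wrist_force: [1.5, -6.9, 2.5]
grip_width: 0.0253
```

{"api": "move_arm", "payload": {"commands": [{"delta_pos":[0,0,0.15],"turn":0,"claw":2.0}]}}

```text
time: 23.82
ee_pos: [0.5131, -0.0723, 0.0913]
tcp_rot: [-1.141, 1.254, 1.139]
wrist_force: [1.7, -8.7, 3.1]
grip_width: 0.0258
```

```bash
python3 -c "
from h import *
rel([.513,-.0795,.0925])"
```

```text
23.825 [ 0.5131 -0.0723  0.0913] F [ 1.71 -8.69  3.14] w 0.0258
tilt -1.0 turn 0.06 delta cm [-0.12 -0.05 -0.72]
along 7.2 across -0.54 Falong -8.49 Fac 2.53
```

{"api": "move_arm", "payload": {"commands": [{"delta_pos":[0,0,0.2],"turn":0,"claw":2.0},{"delta_pos":[0,0,0.4],"turn":0,"claw":2.0},{"delta_pos":[0,0,0.6],"turn":0,"claw":2.0},{"delta_pos":[0,0,0.8],"turn":0,"claw":2.0}]}}

```text
time: 24.32
ee_pos: [0.5139, -0.0642, 0.0913]
tcp_rot: [-1.14, 1.254, 1.139]
wrist_force: [0.8, -7.9, 2.3]
grip_width: 0.0258
```

```bash
python3 -c "
from h import *
rel([.513,-.0795,.0925])"
```

```text
24.325 [ 0.5139 -0.0642  0.0913] F [ 0.79 -7.91  2.3 ] w 0.0258
tilt -1.0 turn 0.05 delta cm [-0.12 -0.05 -1.54]
along 15.36 across -0.53 Falong -7.8 Fac 1.54
```

{"api": "move_arm", "payload": {"commands": [{"delta_pos":[0,0,0.15],"turn":0,"claw":2.0},{"delta_pos":[0,0,0.27],"turn":0,"claw":2.0},{"delta_pos":[0,0,0.27],"turn":0,"claw":2.0}]}}

```text
time: 24.7
ee_pos: [0.5142, -0.0612, 0.0913]
tcp_rot: [-1.14, 1.254, 1.139]
wrist_force: [1.0, -6.4, 2.7]
grip_width: 0.0253
```

```bash
python3 -c "
from h import *
rel([.513,-.0795,.0925])"
```

```text
24.7 [ 0.5142 -0.0612  0.0913] F [ 0.97 -6.43  2.66] w 0.0253
tilt -1.0 turn 0.05 delta cm [-0.12 -0.05 -1.83]
along 18.31 across -0.55 Falong -6.3 Fac 1.58
```

{"api": "move_arm", "payload": {"commands": [{"delta_pos":[0,0,-0.1],"turn":0,"claw":2.0},{"delta_pos":[0,0,-0.2],"turn":0,"claw":2.0},{"delta_pos":[0,0,-0.2],"turn":0,"claw":2.0}]}}

```text
time: 25.08
ee_pos: [0.5142, -0.0622, 0.0913]
tcp_rot: [-1.139, 1.252, 1.14]
wrist_force: [0.7, -2.5, 2.5]
grip_width: 0.0256
```

```bash
python3 -c "
from h import *
rel([.513,-.0795,.0925])"
```

```text
25.075 [ 0.5142 -0.0622  0.0913] F [ 0.67 -2.48  2.51] w 0.0256
tilt -1.0 turn 0.04 delta cm [-0.12 -0.05 -1.73]
along 17.3 across -0.48 Falong -2.4 Fac 0.9
```

{"api": "move_arm", "payload": {"commands": [{"delta_pos":[0,0,-0.05],"turn":0,"claw":3.5},{"delta_pos":[0,0,-0.05],"turn":0,"claw":6},{"delta_pos":[0,0,-0.05],"turn":0,"claw":6},{"delta_pos":[-1,0,-0.05],"turn":0,"claw":6},{"delta_pos":[-4,0,-0.05],"turn":0,"claw":6}]}}

```text
time: 25.7
ee_pos: [0.513, -0.0628, 0.1308]
tcp_rot: [-1.138, 1.256, 1.142]
wrist_force: [0.3, 0.6, 0.4]
grip_width: 0.0587
```

{"api": "move_arm", "payload": {"commands": [{"delta_pos":[-3,0,0],"turn":0,"claw":3},{"delta_pos":[-6,0,0],"turn":0,"claw":0},{"delta_pos":[-6,3,0],"turn":0,"claw":0},{"delta_pos":[-6,8,0],"turn":0,"claw":0},{"delta_pos":[-6,13,0],"turn":0,"claw":0}]}}

```text
time: 26.32
ee_pos: [0.3835, -0.0505, 0.1916]
tcp_rot: [-1.139, 1.252, 1.139]
wrist_force: [-0.4, 0.7, 1.2]
grip_width: 0.0179
```

```bash
python3 -c "
from h import *
rel([.513,-.0795,.0925])
for n in('scene','top'):
    p,d=robot.snapshot(n);cv2.imwrite(f'pics/{n}2f.png',p);np.save(n+'2.npy',d)
    a,b,c,e=(205,155,340,260) if n=='scene' else (225,160,365,265)
    cv2.imwrite(f'pics/{n}2.png',cv2.resize(p[b:e,a:c],None,fx=5,fy=5,interpolation=cv2.INTER_CUBIC))
"
```

```text
26.325 [ 0.3835 -0.0505  0.1916] F [-0.43  0.67  1.17] w 0.0179
tilt -1.0 turn 0.02 delta cm [  9.92 -13.16  -1.67]
along 16.6 across -131.65 Falong 0.63 Fac -0.49
```

View pics/scene2.png

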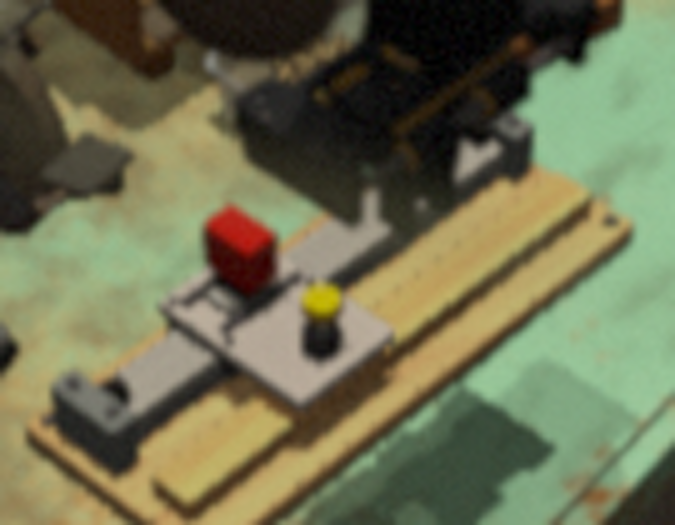

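View pics/top2.png

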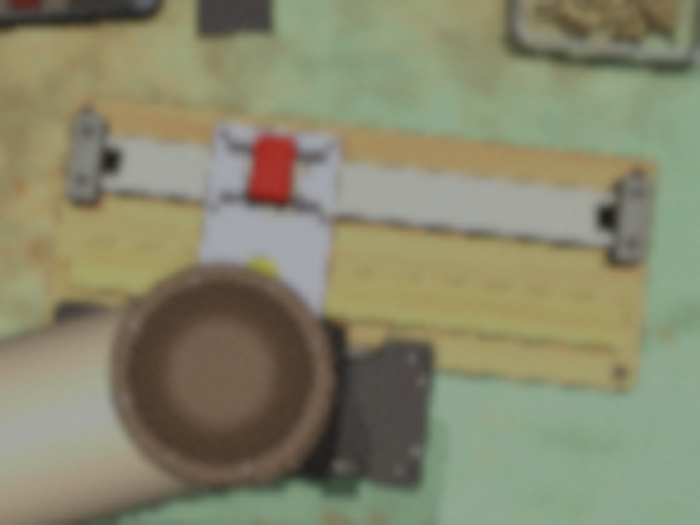

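```bash
cat > k.py <<'E'
from h import *
def meas(n,p,d,roi,which):
    m=cam(n);h=cv2.cvtColor(p,cv2.COLOR_BGR2HSV);x0,y0,x1,y1=roi
    r=np.zeros(p.shape[:2],bool);r[y0:y1,x0:x1]=1
    k=r&(((h[...,0]<6)|(h[...,0]>174))&(h[...,1]>170)&(h[...,2]>60) if which=="red" else (h[...,0]>22)&(h[...,0]<34)&(h[...,1]>140)&(h[...,2]>130))
    vv,uu=np.where(k);P=np.array([pt(m,u,v,d[v,u]) for u,v in zip(uu,vv)])
    zt=.11 if which=="red" else .0975
    s=P[abs(P[:,2]-zt)<.008];print(n,which,len(P),"z med",np.median(P[:,2]).round(4),"top",len(s),s.mean(0).round(4),((s.min(0)+s.max(0))/2).round(4))
E
python3 - <<'E'
from k import *
for tag,rs in(("0",[("scene",(250,190,272,210),"red"),("scene",(266,205,282,222),"yel"),("top",(275,185,296,206),"red"),("top",(277,210,289,222),"yel")]),("2",[("scene",(244,195,262,215),"red"),("scene",(263,209,276,220),"yel"),("top",(272,184,287,203),"red")])):
    for n,roi,w in rs:
        p=cv2.imread(f"pics/{n}{'0' if tag=='0' else '2f'}.png");d=np.load(n+tag+".npy");print(tag,end=" ");meas(n,p,d,roi,w)
E
```

```text
0 scene red 83 z med 0.1104 top 78 [ 0.5119 -0.0776  0.1104] [ 0.5128 -0.0789  0.1101]
0 scene yel 35 z med 0.099 top 35 [ 0.45   -0.074   0.0991] [ 0.4514 -0.0748  0.099 ]
0 top red 77 z med 0.1097 top 77 [ 0.5121 -0.081   0.1096] [ 0.5123 -0.0805  0.1091]
0 top yel 21 z med 0.0968 top 21 [ 0.4487 -0.0742  0.0968] [ 0.4487 -0.0742  0.0973]
2 scene red 96 z med 0.1105 top 83 [ 0.5126 -0.0597  0.1107] [ 0.5153 -0.0612  0.1103]
2 scene yel 36 z med 0.0991 top 35 [ 0.4514 -0.0579  0.0989] [ 0.4506 -0.0579  0.0987]
2 top red 76 z med 0.1097 top 76 [ 0.5143 -0.0634  0.1096] [ 0.5148 -0.0626  0.1101]
```

```bash
python3 -c "
from h import *
rel([.450,-.0572,.1365])"
```

```text
26.425 [ 0.38   -0.0508  0.1915] F [0.86 0.64 0.25] w 0.0102
tilt -1.0 turn 0.08 delta cm [ 5.49 -7.03  0.01]
along 15.92 across -135.08 Falong 0.72 Fac 0.79
```

{"api": "move_arm", "payload": {"commands": [{"delta_pos":[0,-3,0],"turn":0,"claw":0},{"delta_pos":[0,-6,0],"turn":0,"claw":0},{"delta_pos":[2,-6.9,0],"turn":0,"claw":0},{"delta_pos":[4.5,-6.9,0],"turn":0,"claw":0},{"delta_pos":[5.5,-6.9,0],"turn":0,"claw":0}]}}

```text
time: 27.05
ee_pos: [0.4532, -0.0572, 0.1354]
tcp_rot: [-1.139, 1.254, 1.14]
wrist_force: [-1.2, -0.1, 1.2]
grip_width: 0.0004
```

{"api": "move_arm", "payload": {"commands": [{"delta_pos":[0,0,0],"turn":0,"claw":0},{"delta_pos":[0,0,0],"turn":0,"claw":0}]}}

```text
time: 27.3
ee_pos: [0.4543, -0.0569, 0.1373]
tcp_rot: [-1.141, 1.25, 1.138]
wrist_force: [-1.0, -0.5, 0.7]
grip_width: 0.0005
```

```bash
python3 -c "
from h import *
rel([.450,-.0572,.1165])
p,d=robot.snapshot('scene')
cv2.imwrite('pics/scene3.png',cv2.resize(p[155:260,205:340],None,fx=5,fy=5,interpolation=cv2.INTER_CUBIC))
"
```

```text
27.3 [ 0.4543 -0.0569  0.1373] F [-0.98 -0.52  0.72] w 0.0005
tilt -1.0 turn 0.07 delta cm [ 2.08  0.43 -0.07]
along 16.89 across -60.62 Falong -0.61 Fac -0.92
```

View pics/scene3.png

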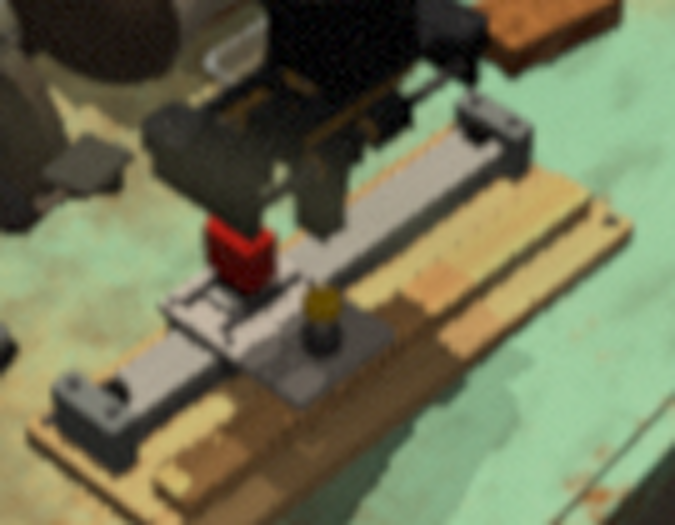

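```bash
python3 -c "
from h import *
m=cam('scene');A=att(m)
def proj(P):
    q=A.T@(np.array(P)-m['origin']);q=q[:2]/q[2];q=q*(1+m['k1']*(q@q));return (q*m['fx']+[m['cx'],m['cy']])
print('tip',(proj([.4543,-.0569,.1183])-[204.5,154.5])*5)
p,d=robot.snapshot('scene')
for v in range(194,216):
    print(v,[tuple((pt(m,u,v,d[v,u])*1000).round().astype(int)) for u in (266,268,270,272)])
"
```

```text
tip [316.99590617 272.91362371]
194 [(np.int64(453), np.int64(-47), np.int64(183)), (np.int64(443), np.int64(-44), np.int64(190)), (np.int64(442), np.int64(-51), np.int64(186)), (np.int64(445), np.int64(-64), np.int64(175))]
195 [(np.int64(455), np.int64(-51), np.int64(175)), (np.int64(446), np.int64(-47), np.int64(183)), (np.int64(442), np.int64(-51), np.int64(183)), (np.int64(443), np.int64(-61), np.int64(175))]
196 [(np.int64(455), np.int64(-50), np.int64(172)), (np.int64(447), np.int64(-48), np.int64(178)), (np.int64(442), np.int64(-51), np.int64(179)), (np.int64(445), np.int64(-63), np.int64(168))]
197 [(np.int64(456), np.int64(-51), np.int64(167)), (np.int64(446), np.int64(-48), np.int64(175)), (np.int64(444), np.int64(-53), np.int64(173)), (np.int64(445), np.int64(-63), np.int64(165))]
198 [(np.int64(455), np.int64(-49), np.int64(166)), (np.int64(449), np.int64(-51), np.int64(168)), (np.int64(443), np.int64(-52), np.int64(170)), (np.int64(442), np.int64(-60), np.int64(165))]
199 [(np.int64(453), np.int64(-47), np.int64(165)), (np.int64(445), np.int64(-47), np.int64(169)), (np.
[... 2470 characters left out ...]
 np.int64(-63), np.int64(100)), (np.int64(454), np.int64(-66), np.int64(100)), (np.int64(494), np.int64(-126), np.int64(30))]
213 [(np.int64(-157), np.int64(700), np.int64(1060)), (np.int64(459), np.int64(-63), np.int64(95)), (np.int64(451), np.int64(-62), np.int64(101)), (np.int64(449), np.int64(-69), np.int64(97))]
214 [(np.int64(459), np.int64(-54), np.int64(98)), (np.int64(455), np.int64(-58), np.int64(98)), (np.int64(449), np.int64(-60), np.int64(100)), (np.int64(445), np.int64(-64), np.int64(100))]
215 [(np.int64(455), np.int64(-49), np.int64(101)), (np.int64(452), np.int64(-54), np.int64(99)), (np.int64(446), np.int64(-56), np.int64(100)), (np.int64(443), np.int64(-61), np.int64(99))]
```

```bash
python3 -c "
from h import *
m=cam('scene');A=att(m);d=np.load('scene2.npy')
p=cv2.imread('pics/scene2f.png')
def proj(P):
    q=A.T@(np.array(P)-m['origin']);q=q[:2]/q[2];q=q*(1+m['k1']*(q@q));return (q*m['fx']+[m['cx'],m['cy']])
print(proj([.3835,-.0505,.1916-.019]))
for v in range(190,200):
    print(v,[tuple(int(x) for x in (pt(m,u,v,d[v,u])*1000)) for u in (277,279,281)],p[v,279])
rel([.45,-.0572,.1165])
"
```

```text
[287.24778663 207.17777013]
190 [(354, 33, 308), (358, 19, 296), (355, 14, 294)] [42 56 52]
191 [(353, 33, 305), (357, 20, 294), (356, 13, 290)] [42 53 55]
192 [(353, 33, 303), (356, 22, 293), (393, -35, 231)] [59 75 80]
193 [(355, 31, 297), (521, -195, 42), (392, -33, 229)] [ 96 112 119]
194 [(353, 33, 296), (517, -190, 43), (391, -33, 227)] [117 133 140]
195 [(351, 36, 296), (514, -186, 44), (392, -34, 222)] [124 140 147]
196 [(352, 34, 291), (509, -180, 47), (392, -34, 218)] [124 142 147]
197 [(352, 35, 288), (508, -178, 45), (393, -35, 214)] [125 142 147]
198 [(354, 31, 281), (503, -172, 48), (393, -35, 210)] [128 144 151]
199 [(352, 34, 282), (502, -170, 45), (496, -172, 48)] [133 150 158]
27.4 [ 0.4541 -0.0569  0.1372] F [-0.55 -0.36 -0.78] w 0.0005
tilt -1.0 turn 0.06 delta cm [ 2.07  0.41 -0.07]
along 16.89 across -60.77 Falong -0.41 Fac -0.52
```

The finger drawn in the picture ends about 35 mm higher than the stated fingertip, so I'll go by touch. I'll centre on the knob and come down in small steps.

{"api": "move_arm", "payload": {"commands": [{"delta_pos":[0,0.4,-0.05],"turn":0,"claw":0},{"delta_pos":[1,0.4,-0.05],"turn":0,"claw":0},{"delta_pos":[1.7,0.4,-0.05],"turn":0,"claw":0},{"delta_pos":[1.9,0.4,-0.05],"turn":0,"claw":0},{"delta_pos":[1.9,0.4,-0.05],"turn":0,"claw":0}]}}

```text
time: 28.02
ee_pos: [0.4494, -0.0572, 0.1169]
tcp_rot: [-1.139, 1.253, 1.14]
wrist_force: [0.9, -0.3, 0.7]
grip_width: 0.0008
```

{"api": "move_arm", "payload": {"commands": [{"delta_pos":[0.1,0,0],"turn":0,"claw":0},{"delta_pos":[0.2,0,0],"turn":0,"claw":0}]}}

```text
time: 28.28
ee_pos: [0.4496, -0.0571, 0.1153]
tcp_rot: [-1.14, 1.252, 1.139]
wrist_force: [0.7, 0.3, 0.6]
grip_width: 0.0003
```

{"api": "move_arm", "payload": {"commands": [{"delta_pos":[0.1,0,0],"turn":0,"claw":0},{"delta_pos":[0.2,0,0],"turn":0,"claw":0}]}}

```text
time: 28.52
ee_pos: [0.4494, -0.0572, 0.1132]
tcp_rot: [-1.139, 1.252, 1.139]
wrist_force: [-0.3, -0.1, -0.5]
grip_width: 0.0008
```

```bash
python3 -c "
from h import *
rel([.450,-.0572,.1165])"
```

```text
28.525 [ 0.4494 -0.0572  0.1132] F [-0.3  -0.12 -0.49] w 0.0008
tilt -1.0 turn 0.05 delta cm [-0.33 -0.06  0.  ]
along 16.2 across -65.39 Falong -0.15 Fac -0.29
```

{"api": "move_arm", "payload": {"commands": [{"delta_pos":[0.1,0,0],"turn":0,"claw":0},{"delta_pos":[0.2,0,0],"turn":0,"claw":0}]}}

```text
time: 28.78
ee_pos: [0.4494, -0.0571, 0.1112]
tcp_rot: [-1.14, 1.252, 1.14]
wrist_force: [-0.3, -0.1, 0.4]
grip_width: 0.0005
```

```bash
python3 -c "
from h import *
rel([.450,-.0572,.1165])
p,d=robot.snapshot('scene')
m=cam('scene')
cv2.imwrite('pics/scene4.png',cv2.resize(p[175:250,225:320],None,fx=8,fy=8,interpolation=cv2.INTER_CUBIC))
for v in range(198,216):
    print(v,[tuple(int(x) for x in (pt(m,u,v,d[v,u])*1000)) for u in (266,268,270,272)])
"
```

```text
28.775 [ 0.4494 -0.0571  0.1112] F [-0.28 -0.09  0.38] w 0.0005
tilt -1.0 turn 0.05 delta cm [-0.53 -0.06 -0.  ]
along 16.22 across -65.41 Falong -0.12 Fac -0.27
198 [(423, -10, 211), (416, -11, 214), (418, -21, 207), (415, -25, 205)]
199 [(420, -7, 211), (443, -44, 172), (420, -23, 200), (413, -23, 204)]
200 [(452, -46, 161), (444, -45, 167), (438, -46, 170), (440, -57, 160)]
201 [(453, -47, 156), (443, -44, 164), (438, -46, 166), (439, -55, 158)]
202 [(454, -48, 151), (446, -47, 157), (440, -48, 159), (437, -54, 156)]
203 [(456, -50, 144), (446, -48, 152), (438, -47, 157), (439, -56, 151)]
204 [(454, -49, 143), (447, -49, 147), (-157, 699, 1060), (438, -55, 147)]
205 [(456, -50, 137), (447, -49, 143), (440, -49, 147), (438, -54, 145)]
206 [(454, -49, 135), (446, -47, 142), (440, -48, 144), (438, -55, 140)]
207 [(457, -52, 128), (448, -49, 135), (440, -49, 140), (437, -54, 138)]
208 [(507, -113, 47), (448, -49, 131), (440, -49, 136), (437, -54, 134)]
209 [(497, -100, 59), (500, -114, 46), (441, -49, 131), (440, -57, 126)]
210 [(495, -99, 57), (489, -101, 59), (438, -46, 131), (493, -124, 39)]
211 [(489, -91, 62), (488, -99, 57), (493, -115, 42), (494, -125, 33)]
212 [(463, -60, 98), (456, -60, 103), (456, -68, 96), (497, -129, 25)]
213 [(460, -55, 100), (456, -60, 99), (452, -63, 99), (446, -65, 100)]
214 [(460, -55, 95), (456, -60, 94), (452, -63, 95), (445, -64, 98)]
215 [(456, -51, 97), (451, -53, 99), (447, -57, 99), (441, -58, 101)]
```

View pics/scene4.png

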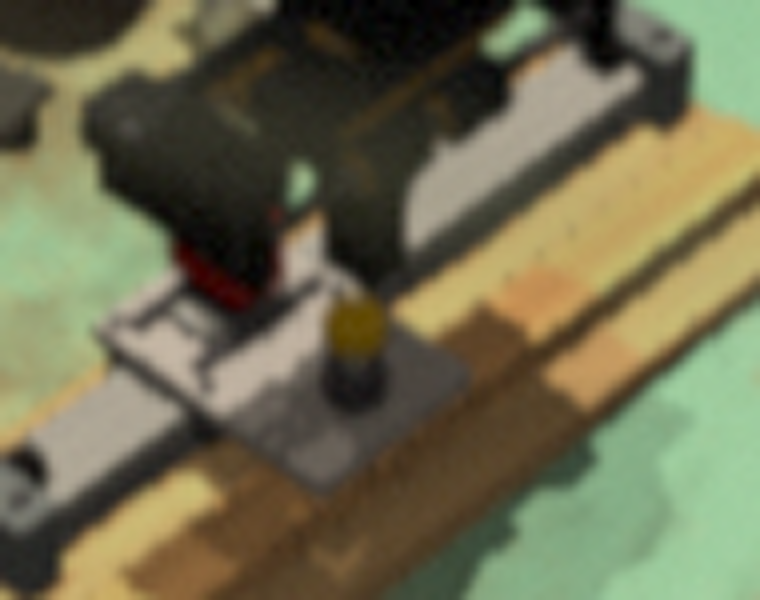

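```bash
python3 -c "
from h import *
o=robot.observe();c=o['ee_pos']
for n in ('scene','top'):
    p,d=robot.snapshot(n);m=cam(n)
    P=np.array([pt(m,u,v,d[v,u]) for v in range(120,300) for u in range(180,340) if d[v,u]>0])
    q=P-c; a=q@T*1000; b=q@N*1000; z=q[:,2]*1000
    for z0 in range(-10,200,10):
        s=(z>=z0)&(z<z0+10)&(abs(a)<130)&(abs(b)<110)
        if s.sum()>3: print(n,z0,s.sum(),'along',np.percentile(a[s],[2,98]).round(),'across',np.percentile(b[s],[2,98]).round())
"
```

```text
scene -10 7 along [-11.  10.] across [-5. 47.]
scene 10 8 along [-10.   8.] across [-11.  11.]
scene 20 28 along [-9.  9.] across [-14.  10.]
scene 30 28 along [-11.   9.] across [-13.  10.]
scene 40 23 along [-11.  10.] across [-14.   5.]
scene 50 17 along [-13.  13.] across [-14.   7.]
scene 60 4 along [13. 15.] across [-13.   6.]
scene 80 38 along [-82.  86.] across [-37.  29.]
scene 90 167 along [-84.  87.] across [-40.  31.]
scene 100 266 along [-81.  85.] across [-40.  20.]
scene 110 197 along [-83.  93.] across [-40.  28.]
scene 120 573 along [-91.  93.] across [-38.  31.]
scene 130 171 along [-92.  92.] across [-37.  22.]
scene 140 98 along [-51.  16.] across [-29.  17.]
scene 150 86 along [-49.  16.] across [-27.  18.]
scene 160 27 along [ 6. 16.] across [-25.  17.]
scene 170 28 along [-45.  16.] across [-39. -22.]
scene 180 116 along [-48.  33.] across [-40.  -1.]
scene 190 141 along [-25.  36.] across [-39.   4.]
top 90 17 along [-76.  24.] across [-40.  30.]
top 100 46 along [-69.  25.] across [-40.  29.]
top 110 7 along [-91.  15.] across [-40. -37.]
top 120 388 along [-95. -53.] across [-37.  32.]
top 130 19 along [-95. -53.] across [-32.  31.]
top 170 5 along [-47. -24.] across [-39. -12.]
top 180 117 along [-50. -23.] across [-39.  32.]
```

Point cloud: the real fingertips are about 16 mm above the reported TCP, so the actual tool is about 35 mm shorter than stated. The fingers are centred laterally and the body clears. I expect contact at TCP z of about 0.0815.

{"api": "move_arm", "payload": {"commands": [{"delta_pos":[0.5,0,0],"turn":0,"claw":0},{"delta_pos":[1.0,0,0],"turn":0,"claw":0},{"delta_pos":[1.5,0,0],"turn":0,"claw":0},{"delta_pos":[2.0,0,0],"turn":0,"claw":0},{"delta_pos":[2.2,0,0],"turn":0,"claw":0}]}}

```text
time: 29.55
ee_pos: [0.4492, -0.0572, 0.0888]
tcp_rot: [-1.139, 1.253, 1.14]
wrist_force: [-0.1, 0.3, 0.1]
grip_width: 0.0005
```

{"api": "move_arm", "payload": {"commands": [{"delta_pos":[0.1,0,0],"turn":0,"claw":0},{"delta_pos":[0.2,0,0],"turn":0,"claw":0}]}}

```text
time: 29.8
ee_pos: [0.4496, -0.0571, 0.0873]
tcp_rot: [-1.14, 1.252, 1.139]
wrist_force: [0.3, 1.0, 0.3]
grip_width: 0.0005
```

{"api": "move_arm", "payload": {"commands": [{"delta_pos":[0.1,0,0],"turn":0,"claw":0},{"delta_pos":[0.2,0,0],"turn":0,"claw":0}]}}

```text
time: 30.05
ee_pos: [0.4495, -0.0571, 0.0853]
tcp_rot: [-1.14, 1.252, 1.139]
wrist_force: [1.2, 0.1, -0.5]
grip_width: 0.0006
```

```bash
python3 -c "
from h import *
rel([.450,-.0572,.0815])
p,d=robot.snapshot('scene')
cv2.imwrite('pics/scene5.png',cv2.resize(p[175:250,225:320],None,fx=8,fy=8,interpolation=cv2.INTER_CUBIC))
"
```

```text
30.05 [ 0.4495 -0.0571  0.0853] F [ 1.18  0.14 -0.52] w 0.0006
tilt -1.0 turn 0.05 delta cm [ 0.38 -0.05 -0.  ]
along 16.23 across -65.35 Falong 0.26 Fac 1.16
```

View pics/scene5.png

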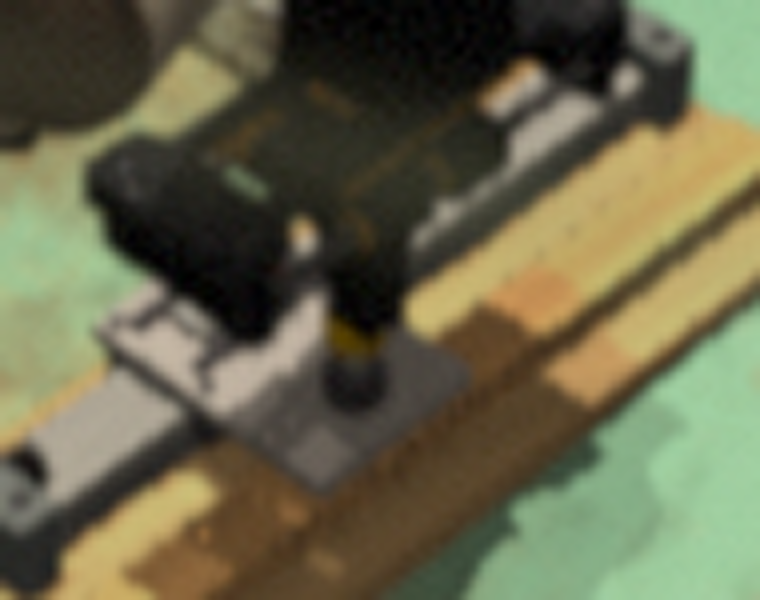

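The finger (355,320) is just above the knob (357,340) and lined up with it. No contact force yet, so I'll creep on.

{"api": "move_arm", "payload": {"commands": [{"delta_pos":[0.1,0,0],"turn":0,"claw":0},{"delta_pos":[0.2,0,0],"turn":0,"claw":0}]}}

```text
time: 30.35
ee_pos: [0.4495, -0.0571, 0.0833]
tcp_rot: [-1.14, 1.252, 1.139]
wrist_force: [-0.5, 0.8, 1.5]
grip_width: 0.0003
```

{"api": "move_arm", "payload": {"commands": [{"delta_pos":[0.1,0,0],"turn":0,"claw":0},{"delta_pos":[0.2,0,0],"turn":0,"claw":0}]}}

```text
time: 30.6
ee_pos: [0.4495, -0.0572, 0.0813]
tcp_rot: [-1.14, 1.252, 1.139]
wrist_force: [0.0, -0.0, 2.3]
grip_width: 0.0003
```

{"api": "move_arm", "payload": {"commands": [{"delta_pos":[0.1,0,0],"turn":0,"claw":0},{"delta_pos":[0.2,0,0],"turn":0,"claw":0}]}}

```text
time: 30.85
ee_pos: [0.4495, -0.0572, 0.0793]
tcp_rot: [-1.14, 1.252, 1.139]
wrist_force: [-0.7, 0.5, 3.5]
grip_width: -0.0
```

{"api": "move_arm", "payload": {"commands": [{"delta_pos":[0.1,0,0],"turn":0,"claw":0},{"delta_pos":[0.2,0,0],"turn":0,"claw":0}]}}

```text
time: 31.1
ee_pos: [0.4495, -0.0572, 0.0777]
tcp_rot: [-1.14, 1.252, 1.139]
wrist_force: [-2.1, -0.2, 8.1]
grip_width: 0.0006
```

{"api": "move_arm", "payload": {"commands": [{"delta_pos":[0.1,0,0],"turn":0,"claw":0},{"delta_pos":[0.2,0,0],"turn":0,"claw":0}]}}

```text
time: 31.35
ee_pos: [0.4496, -0.0572, 0.0759]
tcp_rot: [-1.14, 1.252, 1.139]
wrist_force: [-1.8, 0.5, 9.0]
grip_width: 0.0004
```

{"api": "move_arm", "payload": {"commands": [{"delta_pos":[0.1,0,0],"turn":0,"claw":0},{"delta_pos":[0.2,0,0],"turn":0,"claw":0}]}}

```text
time: 31.6
ee_pos: [0.4496, -0.0572, 0.074]
tcp_rot: [-1.14, 1.252, 1.139]
wrist_force: [-2.0, 1.2, 8.1]
grip_width: 0.0005
```

{"api": "move_arm", "payload": {"commands": [{"delta_pos":[0.1,0,0],"turn":0,"claw":0},{"delta_pos":[0.1,0,0],"turn":0,"claw":0}]}}

```text
time: 31.85
ee_pos: [0.4496, -0.0572, 0.073]
tcp_rot: [-1.14, 1.252, 1.139]
wrist_force: [-3.2, 0.3, 8.3]
grip_width: 0.0004
```

{"api": "move_arm", "payload": {"commands": [{"delta_pos":[0.05,0,0],"turn":0,"claw":0},{"delta_pos":[0.1,0,0],"turn":0,"claw":0}]}}

```text
time: 32.1
ee_pos: [0.4496, -0.0572, 0.0721]
tcp_rot: [-1.14, 1.252, 1.139]
wrist_force: [-3.0, 0.2, 9.1]
grip_width: 0.0005
```

{"api": "move_arm", "payload": {"commands": [{"delta_pos":[0.05,0,0],"turn":0,"claw":0},{"delta_pos":[0.05,0,0],"turn":0,"claw":0}]}}

```text
time: 32.35
ee_pos: [0.4496, -0.0572, 0.0716]
tcp_rot: [-1.14, 1.252, 1.139]
wrist_force: [-2.6, 1.2, 8.4]
grip_width: 0.0008
```

{"api": "move_arm", "payload": {"commands": [{"delta_pos":[0.05,0,0],"turn":0,"claw":0},{"delta_pos":[0.05,0,0],"turn":0,"claw":0}]}}

```text
time: 32.6
ee_pos: [0.4496, -0.0572, 0.0715]
tcp_rot: [-1.14, 1.252, 1.139]
wrist_force: [-4.2, 0.2, 11.3]
grip_width: 0.0003
```

{"api": "move_arm", "payload": {"commands": [{"delta_pos":[0.05,0,0],"turn":0,"claw":0},{"delta_pos":[0.05,0,0],"turn":0,"claw":0}]}}

```text
time: 32.85
ee_pos: [0.4496, -0.0573, 0.0714]
tcp_rot: [-1.141, 1.252, 1.139]
wrist_force: [-4.6, 1.7, 14.9]
grip_width: 0.0002
```

Bottomed at 12 mm with about 15 N. Now straight up, then away.

{"api": "move_arm", "payload": {"commands": [{"delta_pos":[-0.4,0,0],"turn":0,"claw":0},{"delta_pos":[-0.9,0,0],"turn":0,"claw":0},{"delta_pos":[-1.5,0,0],"turn":0,"claw":0},{"delta_pos":[-5,0,0],"turn":0,"claw":0},{"delta_pos":[-10,0,0],"turn":0,"claw":0}]}}

```text
time: 33.48
ee_pos: [0.4482, -0.0572, 0.1694]
tcp_rot: [-1.138, 1.256, 1.142]
wrist_force: [1.0, 0.2, -0.0]
grip_width: 0.0002
```

{"api": "move_arm", "payload": {"commands": [{"delta_pos":[-3,0,0],"turn":0,"claw":0},{"delta_pos":[-6,3,-4],"turn":0,"claw":0},{"delta_pos":[-6,6,-9],"turn":0,"claw":0},{"delta_pos":[-6,8,-14],"turn":0,"claw":0},{"delta_pos":[-6,10,-19],"turn":0,"claw":0}]}}

```text
time: 34.1
ee_pos: [0.3309, -0.2379, 0.2298]
tcp_rot: [-1.14, 1.251, 1.139]
wrist_force: [1.4, 0.1, 0.1]
grip_width: 0.0005
```

{"api": "move_arm", "payload": {"commands": [{"delta_pos":[0,0,-5],"turn":0,"claw":0},{"delta_pos":[0,1,-10],"turn":0,"claw":0},{"delta_pos":[0,2,-14],"turn":0,"claw":0},{"delta_pos":[0,2,-14],"turn":0,"claw":0},{"delta_pos":[0,2,-14],"turn":0,"claw":0}]}}

```text
time: 34.72
ee_pos: [0.2986, -0.3741, 0.2292]
tcp_rot: [-1.138, 1.252, 1.14]
wrist_force: [0.6, -0.1, -0.3]
grip_width: 0.0001
```

```bash
python3 -c "
from k import *
rel([.450,-.0572,.0815])
for n in('scene','top'):
    p,d=robot.snapshot(n);cv2.imwrite(f'pics/{n}6f.png',p);np.save(n+'6.npy',d)
    for roi,w in ([((244,195,262,215),'red'),((263,205,276,222),'yel')] if n=='scene' else [((272,184,287,203),'red'),((271,208,285,222),'yel')]): meas(n,p,d,roi,w)
"
```

```text
34.725 [ 0.2986 -0.3741  0.2292] F [ 0.6  -0.06 -0.3 ] w 0.0001
tilt -1.0 turn 0.01 delta cm [ 14.79 -12.07  32.97]
along -313.61 across -185.42 Falong -0.0 Fac 0.61
scene red 104 z med 0.1098 top 88 [ 0.5127 -0.0594  0.1101] [ 0.5153 -0.0605  0.1099]
scene yel 36 z med 0.0988 top 36 [ 0.4512 -0.0578  0.0988] [ 0.4513 -0.0585  0.1   ]
top red 75 z med 0.1097 top 74 [ 0.5145 -0.0636  0.1101] [ 0.5145 -0.0638  0.1096]
top yel 18 z med 0.0958 top 18 [ 0.4508 -0.0577  0.096 ] [ 0.4514 -0.0576  0.0956]
```

View pics/scene6f.png

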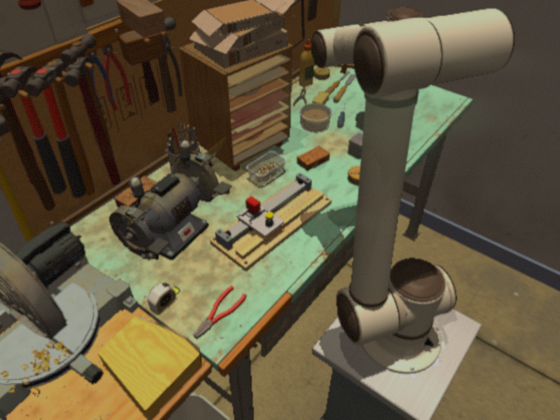

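View pics/top6f.png

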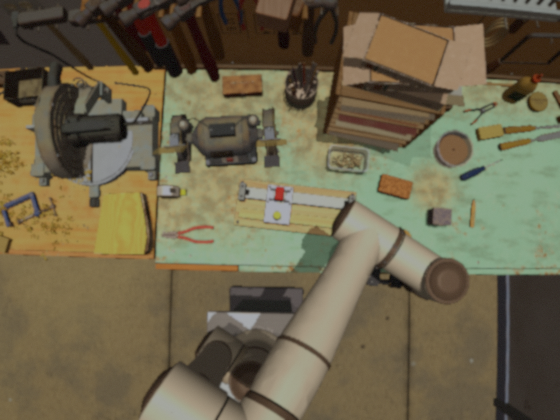

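The punch is up (knob top z ≈ 0.098), the carriage hasn't moved (handle within 1 mm), and the bench items are where they were. Handing in.

```bash
python3 -c "
from plant import robot
print(robot.sign_off())"
```

```text
the job is handed in; nothing more can be done
None
```

The job is done and handed in at about 35 s. I can't read the mark depth directly; everything below comes from forces and camera images.

- **Stroking:** I took the carriage to the left stop (about 8.5 N held there) and back to the right stop (about 7.7 N). The two stops measured about 221 mm apart, against 220 mm given. The highest force I read along the rail was about 10.5 N, roughly 2.6 mm of handle spring, well under the 5.5 mm limit.
- **Tight place:** The drag set in at handle position y ≈ -0.050 moving right and y ≈ -0.077 moving left, so the middle is at y ≈ -0.063. That is about 0.163 to 0.165 m of carriage travel. I released the handle with the carriage within about 1 mm of the middle.
- **Punching:** I pressed the punch once. The strip was felt at about 5 mm and the bottom at about 12 mm, with at most about 15 N.
- **Last checks:** The knob was back up (top at z ≈ 0.096 to 0.099 m, 0.0975 m given). The carriage had not moved within camera accuracy. The loose items looked undisturbed by eye in both views, though the arm partly covers the area to the right of the slide.

**One disagreement:** the fingertips are about 35 mm higher relative to the reported TCP than the description says. In the images they sit about 16 mm above it rather than 19 mm below. The handle was therefore gripped only near its top, but it held. I found the knob by touch instead.

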